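# Stow the leaning glass in the divided crate and put the stirring rod in its bottle

## Task

Take the lidded amber jar and the open amber bottle out of the sloping rack and stand them upright, each in a free (cork-floored) cell of the divided crate, set down gently, not dropped, near the middle of the cell. The stirring rod from the rack must end up in that bottle, pushed through the narrow neck right down to the bottom. Leave the tins in the crate and the steel bench block where they are.

Things in the scene. Friction and masses are not known exactly. Their poses are not given: they have to be found in the camera images.
- rack: fixed wooden rack, 284 mm wide (y), 120 mm deep. Origin: on the bench under its middle; x points to its back. Two glass wells at y = +2 and -90 mm, a rod socket at y = +88 mm; all lean so that things draw out along (-0.565, 0, 0.825) of its frame. Along that axis, from the floor (36 mm up at x = 0), its front board is 68 mm high, partitions 28, socket 60, post under the rod 112.
- jar: closed straight amber glass jar with a flat aluminium lid as wide as the jar, 54 mm across, 110 mm tall, about 0.22 kg. In one of the rack's two wells. Starts leaning 0.6 rad (34 degrees) from vertical, top towards the robot. Origin: centre of its underside; z along its axis to the lid.
- bottle: hollow amber glass bottle, open at the top, 120 mm tall, about 0.18 kg: straight body 54 mm across up to 92 mm, shoulder up to 106 mm, then a neck 25 mm across with a bore of 16.6 mm. Inside floor 5 mm above its underside. In the well beside the jar. Starts leaning 0.6 rad (34 degrees) from vertical, top towards the robot. Origin: centre of its underside; z along its axis to the mouth.
- bottle_mouth (a point): centre of the bottle's mouth, 120 mm along the bottle's axis from its underside.
- rod: stirring rod 170 mm long, 45 g: steel shaft 8 mm across for the lower 124 mm, then a round wooden grip 14 mm across up to the top. In the rack's narrow socket. Starts leaning 0.6 rad (34 degrees) from vertical, top towards the robot. Origin: the lower tip of the shaft; z along the rod to the wooden grip.
- crate: fixed plywood crate without a lid, 143 mm (x) by 212 mm (y), walls and partitions 48 mm high and 5 mm thick, floor 5 mm thick: 2 by 3 square cells 64 mm wide inside, centres at x = -34.5 or +34.5 mm and y = -69, 0 or +69 mm. Origin: centre of its underside.
- pad0: cork disc, 52 mm across, under 1 mm thick, at the centre of the floor of a free cell of the crate (three of the six cells are free, different ones each time; the others hold tins). Origin: its centre, on the cell floor, 5 mm above the bench.
- pad1: cork disc, 52 mm across, under 1 mm thick, at the centre of the floor of a free cell of the crate (three of the six cells are free, different ones each time; the others hold tins). Origin: its centre, on the cell floor, 5 mm above the bench.
- pad2: cork disc, 52 mm across, under 1 mm thick, at the centre of the floor of a free cell of the crate (three of the six cells are free, different ones each time; the others hold tins). Origin: its centre, on the cell floor, 5 mm above the bench.
- tin0: flat round aluminium tin with a lid, 56 mm across, 36 mm tall, standing in one of the crate's cells; to be left there. Origin: centre of its underside. z up along its axis.
- tin1: flat round aluminium tin with a lid, 56 mm across, 36 mm tall, standing in one of the crate's cells; to be left there. Origin: centre of its underside. z up along its axis.
- tin2: flat round aluminium tin with a lid, 56 mm across, 36 mm tall, standing in one of the crate's cells; to be left there. Origin: centre of its underside. z up along its axis.
- bench_block: loose steel bench block, 65 x 65 x 20 mm, lying on the bench between the robot and the work; to be left there. Origin: centre of its underside.
Things that resemble listed ones, but are neither listed nor needed, are in the scene too. What is shaped like the bottle but blue or turquoise is not meant.

How it is judged (in metres and radians):
At the end, for the whole second after the job is handed in: The jar and the bottle each stand upright (within 0.08 rad) on the floor of a cork-floored cell of their own, within 9 mm of its centre, at rest; the rod stands in the bottle with its tip within 10 mm of the bottle's inside floor, at rest (((horizontal distance between jar and pad0 below 0.009 m and z of jar in the frame of pad0 below 0.005 m) or (horizontal distance between jar and pad1 below 0.009 m and z of jar in the frame of pad1 below 0.005 m) or (horizontal distance between jar and pad2 below 0.009 m and z of jar in the frame of pad2 below 0.005 m)) and angle between each of jar, bottle's own z axis and vertical below 0.08 rad and linear speed of each of jar, bottle, rod below 0.02 m/s and ((horizontal distance between bottle and pad0 below 0.009 m and z of bottle in the frame of pad0 below 0.005 m) or (horizontal distance between bottle and pad1 below 0.009 m and z of bottle in the frame of pad1 below 0.005 m) or (horizontal distance between bottle and pad2 below 0.009 m and z of bottle in the frame of pad2 below 0.005 m)) and z of rod in the frame of bottle between 0 and 0.015 m and distance between rod and bottle below 0.026 m and angle between rod's own z axis and vertical below 0.3 rad); the robot touches nothing.
It fails at once if one of the tins in the crate is shifted by more than 20 mm (distance of any of tin0, tin1, tin2 from where it was at the start of the episode above 0.02 m).
It fails at once if the steel bench block is shifted by more than 30 mm (distance of bench_block from where it was at the start of the episode above 0.03 m).
It fails at once if the jar or the bottle is dropped: it moves faster than 0.5 m/s with its underside less than 20 mm above the bench level (15 mm above the cell floor) ((height (world z) of jar below 0.02 m and linear speed of jar above 0.5 m/s) or (height (world z) of bottle below 0.02 m and linear speed of bottle above 0.5 m/s)).
It also fails if it takes over 72 s, if anything falls off the work surface, if the arm or the gripper's body presses on something with over 40 N, if the wrist force passes 120 N, or if a joint passes its speed limit or range.

## Robot

A 6-joint arm with a two-finger parallel gripper is mounted at the origin on the work surface. World frame = base frame: x ahead of the robot, y to its left, z up, the work surface at z = 0. Lengths are in m, angles in degrees, forces in N, time in s.
With the tool pointing down it reaches from about 0.375 to 0.975 m from the base axis. Payload 3.8 kg.
Tool frame: the origin (TCP) lies at the very end of the fingers, on their centre line; the grasp point (between the pads) lies 19 mm behind it (env.grip_point_offset is the distance from the TCP to the grasp point, in m); z points along the fingers, y is the line along which they close (so a half turn about z gives the same grasp; the last joint's range is limited). The gripper opens to 85 mm and grips with 20 to 120 N. Pads are 22 mm wide; open, the fingers measure 114 mm over their backs; the gripper's body (76 mm by 85 mm) begins 54 mm behind the grasp point. The pads swing forward as they close: fully open they stand 13 mm farther back than shut.
Start: joints at [-74.823, 15.12, 91.902, -0, 72.978, -2.114], TCP at [0.201, -0.644, 0.231] pointing down, gripper open.
Joint ranges: [-150.88, 150.88], [-54.13, 125.18], [17.81, 147.31], [-75.09, 255.09], [0, 152.58], [-146.25, 146.25]. Speed limits (degrees/s): [147.25, 147.25, 180, 180, 180, 180].

## Interface

Orientations are given as [roll, pitch, yaw] about the fixed x, y, z axes, in that order (R = Rz(yaw) Ry(pitch) Rx(roll)).
In Python, from cell import env gives the robot as it stands.
- The arm moves only by the shell command python3 -m pendant 'ROWS' [FORCE]. ROWS is JSON, a list of rows, each a list of 5 numbers: the shift along the tool's x, y, z in m, then the turn about the tool's z in degrees, then the closure, from 0 (fully open) to 1 (shut). In form: [[x, y, z, twist, gripper], ...]. A call has 1 to 5 rows; each row shifts and turns the commanded pose from where the row before left it, along the tool's axes as they then stand; what a row does not reach is not made up. A row lasts 1/8 s, in which the tool goes at most 62.5 mm and 10.7 degrees, less where a joint would pass 70% of its speed; a pose out of reach is approached as far as the arm can. A call with a gripper value outside its range is refused whole. The fingers move at their own pace and stop on an object; FORCE is the grip in N (left out, the last holds). Time passes only in rows, so rows that do not move let the fingers close. It gives the time, the measured TCP pose, the force, the opening and the grip force at its end, in the units of the state.
- env.observe(): the state, without advancing time (a new reading comes with each control period).
- env.grab_frame(name): name is "side" or "top"; returns the picture (384x512x3 uint8, red, green, blue); there is no depth.
- env.get_calibration(name): a dict with "camera_matrix" (3x3 intrinsics, pixels), "dist_coeffs" ([k1, k2, p1, p2, k3] as OpenCV has them; the pictures are not rectified), "R" (3x3) and "t" (3): a world point X has camera coordinates R X + t. Camera axes: x right, y down, z forward; pixel columns grow to the right and rows downward; lengths in m; the calibration is good to about 2 mm. A picture is of the moment at which its call begins. get_calibration takes no time and is no camera call.
- env.close_job(): hands the job in; it is judged then, once.
The state is a dict: "time": time; "qpos": joint angles; "joint_velocities": joint speeds; "joint_efforts": joint torques, N m; "tcp_pos": TCP position; "eef_rot": TCP orientation; "contact_force": force on the tool from outside, world axes, zero at the start; "wrist_torque": the same for the moment, N m; "grip_width": finger opening in m; "grip_force": force on a finger pad.
Only numpy, scipy, OpenCV 4.12 (cv2) and the standard library are available. Lean on these libraries where they do the work, as an engineer would, in place of code of your own. Each camera call takes 0.05 s, during which the arm holds its last target. There are 200 camera calls.

## Working session

There is one attempt and no reset: what is moved stays moved. The work goes in short steps, Python scripts to look and compute and a shell command to move; the robot and the scene stay as the last step left them, time stands still between calls to the robot, and variables do not carry over. Pictures are saved under pics/ and viewed, at most 10 in all, crops included, and the job is handed in when it is done.

```bash
ls; mkdir -p pics; python3 - <<'E'
from cell import env
import cv2,numpy as np
for n in("side","top"):
    f=env.grab_frame(n); np.save(n+"0.npy",f); cv2.imwrite(f"pics/{n}0.png",cv2.cvtColor(f,4))
    c=env.get_calibration(n); print(n,{k:np.round(v,4).tolist() for k,v in c.items()})
print(env.observe(), env.grip_point_offset)
E
```

```text
pics
side {'camera_matrix': [[481.7698, 0.0, 255.6068], [0.0, 481.7698, 197.8254], [0.0, 0.0, 1.0]], 'dist_coeffs': [-0.129, 0.0, 0.0, 0.0, 0.0], 'R': [[-0.8787, -0.4768, -0.0219], [-0.2279, 0.4595, -0.8585], [0.4194, -0.7494, -0.5124]], 't': [0.448, 0.1748, 1.0562]}
top {'camera_matrix': [[426.9057, 0.0, 257.2453], [0.0, 426.9057, 188.2953], [0.0, 0.0, 1.0]], 'dist_coeffs': [-0.0463, 0.0, 0.0, 0.0, 0.0], 'R': [[-0.0194, -0.9997, 0.0118], [-0.9991, 0.0189, -0.0373], [0.0371, -0.0125, -0.9992]], 't': [0.0461, 0.4886, 1.1625]}
{'time': 0.1, 'qpos': array([-7.48233792e+01,  1.51661479e+01,  9.19738817e+01,  1.62377810e-03,
        7.29770506e+01, -2.11653369e+00]), 'joint_velocities': array([ 0.03888804, -0.15199296, -0.14928253,  0.08330182,  0.06154018,
       -0.00212388]), 'joint_efforts': array([ 7.86864694e-04, -5.16704071e+01, -3.68591094e+01, -1.86478178e-05,
        6.31936913e-03, -3.78424306e-05]), 'tcp_pos': array([ 0.20045918, -0.64385558,  0.2300669 ]), 'eef_rot': array([-1.79883057e+02, -5.87461419e-03,  1.72926715e+01]), 'contact_force': array([ 0.40904693, -0.01235775, -0.06502694]), 'wrist_torque': array([0.04181149, 0.01527946, 0.02905763]), 'grip_force': 0.0, 'grip_width': 0.08546804275563641} 0.0187
```

View pics/side0.png

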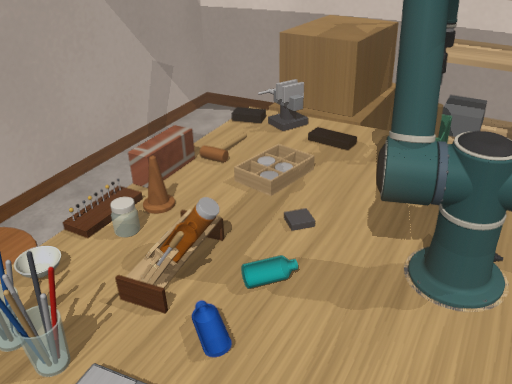

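View pics/top0.png

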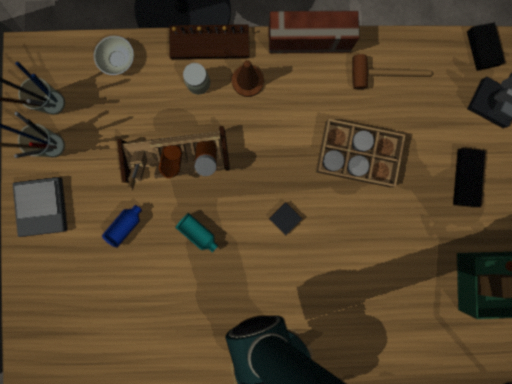

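Candidates: 
- Jar: the grey lid in the rack, top (205,165) / side (207,209). The alternative is the clear white-lidded jar, top (195,78) / side (123,215).
- Bottle: the amber one in the rack, top (172,160) / side (185,240). Blue (122,226) and turquoise (198,232) are excluded.
- Rod: in the rack at about top (138,170). The pens in the cups, top (50,100) and (50,145), are excluded.
- Free cells (brown cork) in the top view: about (341,134), (386,146) and (382,171). The tins are grey.

I'll check these choices in one close crop.

```bash
python3 - <<'E'
import cv2,numpy as np
t=np.load("top0.npy");s=np.load("side0.npy")
def up(a,k,g): return np.clip(cv2.resize(a,None,fx=k,fy=k,interpolation=cv2.INTER_CUBIC)*g,0,255).astype(np.uint8)
A=up(t[120:196,110:240].astype(float),3,2); B=up(t[110:195,312:412].astype(float),3,2.)
C=up(s[185:315,110:240].astype(float),3,1.2); D=up(s[140:195,228:322].astype(float),3,1.2)
im=np.zeros((600,800,3),np.uint8)
for a,(r,c) in((A,(0,0)),(B,(235,0)),(C,(0,400)),(D,(400,400))): im[r:r+a.shape[0],c:c+a.shape[1]]=a[:600-r,:800-c]
cv2.imwrite("pics/c1.png",im[...,::-1])
E
```

```text
(no output)
```

View pics/c1.png

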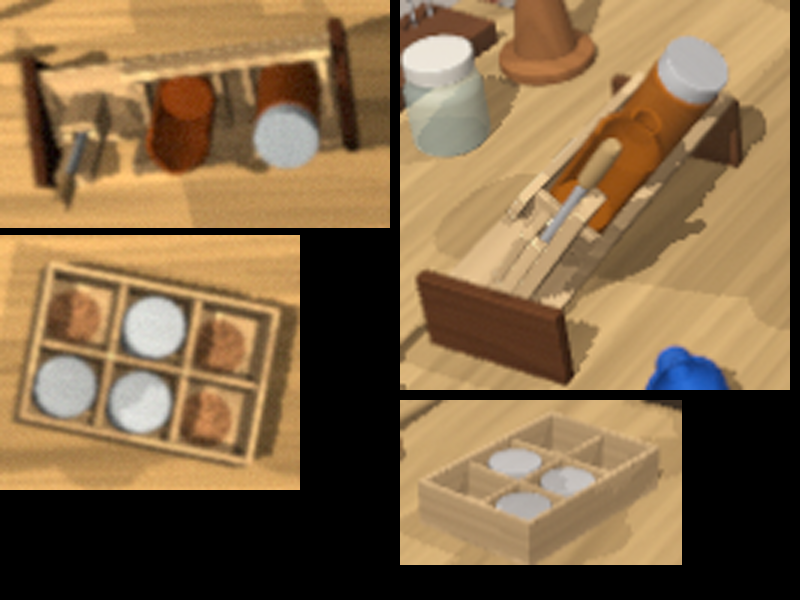

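The crop confirms the choices: amber jar with grey lid (top 206,165; side 207,208), amber bottle beside it (mouth side 192,225), and rod leaning left (grip top 132,185; side 181,233). Free cells are the crate's far-left, far-right and near-right in the top view.

```bash
cat > h.py <<'E'
import cv2,numpy as np
from cell import env
CAL={n:env.get_calibration(n) for n in("side","top")}
def ray(n,p):
    c=CAL[n];u=cv2.undistortPoints(np.array([[p]],float),np.array(c["camera_matrix"]),np.array(c["dist_coeffs"]))[0,0]
    R=np.array(c["R"]);d=R.T@np.array([*u,1]);return -R.T@np.array(c["t"]),d/np.linalg.norm(d)
def plane(n,p,z): o,d=ray(n,p);return o+d*(z-o[2])/d[2]
def tri(ps,pt):
    a,u=ray("side",ps);b,v=ray("top",pt)
    s,t=np.linalg.lstsq(np.stack([u,-v],1),b-a,rcond=None)[0]
    return (a+s*u+b+t*v)/2,np.linalg.norm(a+s*u-b-t*v)
def proj(n,X):
    c=CAL[n];return cv2.projectPoints(np.array(X,float).reshape(-1,1,3),cv2.Rodrigues(np.array(c["R"]))[0],np.array(c["t"],float),np.array(c["camera_matrix"]),np.array(c["dist_coeffs"]))[0][:,0]
def blobs(im,m,box,amin=15):
    x0,y0,x1,y1=box;k=np.zeros(m.shape,np.uint8);k[y0:y1,x0:x1]=m[y0:y1,x0:x1]
    n,l,s,c=cv2.connectedComponentsWithStats(k)
    return [(np.round(c[i],1).tolist(),s[i].tolist()) for i in range(1,n) if s[i,4]>=amin]
def hsv(im): return cv2.cvtColor(im,cv2.COLOR_RGB2HSV).astype(int)
E
python3 - <<'E'
from h import *
S=np.load("side0.npy");T=np.load("top0.npy")
for n,im,bx in(("side",S,[(185,190,230,225),(230,145,320,195),(155,205,200,265)]),("top",T,[(190,150,225,185),(315,115,410,192),(118,150,150,196)])):
    h=hsv(im)
    grey=((h[...,1]<75)&(h[...,2]>60)).astype(np.uint8)
    for b in bx: print(n,"grey",blobs(im,grey,b))
    am=((h[...,0]<13)&(h[...,1]>170)).astype(np.uint8)
    print(n,"amber",blobs(im,am,bx[0]),blobs(im,am,(150,140,235,265) if n=="side" else (150,135,235,185)))
    if n=="top":
        ck=((h[...,0]<13)&(h[...,1]>110)).astype(np.uint8)
        print("cork",blobs(im,ck,bx[1]))
E
```

```text
side grey [([207.2, 207.7], [196, 197, 23, 22, 396])]
side grey [([265.8, 160.4], [257, 156, 18, 11, 143]), ([283.1, 166.5], [275, 162, 18, 11, 140]), ([268.8, 174.5], [260, 171, 19, 9, 128])]
side grey [([197.8, 208.6], [196, 205, 4, 10, 31]), ([164.1, 255.5], [157, 247, 16, 18, 82])]
side amber [] []
top grey [([204.5, 165.7], [194, 155, 23, 21, 354])]
top grey [([363.0, 140.3], [352, 130, 22, 22, 354]), ([333.2, 160.1], [323, 150, 21, 21, 347]), ([358.4, 165.2], [348, 155, 22, 21, 351])]
top grey []
top amber [([204.4, 152.2], [196, 150, 20, 8, 84])] [([224.1, 148.5], [221, 135, 7, 29, 63]), ([204.8, 148.4], [196, 141, 20, 17, 198]), ([170.0, 160.5], [159, 146, 23, 32, 546])]
cork []
```

```bash
python3 - <<'E'
from h import *
import itertools
S=np.load("side0.npy");T=np.load("top0.npy")
r=lambda a:np.round(a,4).tolist()
print("lid",[r(x) for x in tri((207.2,207.7),(204.5,165.7))])
for s in((265.8,160.4),(283.1,166.5),(268.8,174.5)):
  for t in((363,140.3),(333.2,160.1),(358.4,165.2)):
    X,e=tri(s,t)
    if e<.012: print("tin",s,t,r(X),round(e,4))
c=np.array([(328.7,119.3),(405.3,135.7),(394.3,186.7),(317.7,171.7)])
P=np.array([plane("top",p,.048)[:2] for p in c]);print("corners",r(P),"c",r(P.mean(0)))
print("len",[round(float(np.linalg.norm(P[i]-P[i-1])),4) for i in range(4)])
for i,j in((0,1),(3,2)): d=P[i]-P[j];print("yaw y-axis",np.degrees(np.arctan2(-d[0],d[1])))
for i,j in((0,3),(1,2)): d=P[i]-P[j];print("yaw x",np.degrees(np.arctan2(d[1],d[0])))
# cork centroids: reddish vs wood
lab=cv2.cvtColor(T,cv2.COLOR_RGB2LAB).astype(int)
print(lab[134,341],lab[146,386],lab[116,380],lab[165,390])
h=hsv(T);print(h[134,338],h[146,386],h[116,380])
m=((h[...,0]<12)&(h[...,1]>100)).astype(np.uint8)
for b in blobs(T,m,(315,112,410,192),20): print(b)
# bottle mouth, rod top
print("mouth?",[r(x) for x in tri((191.7,225),(169,171))])
print("rodtop",[r(x) for x in tri((181,232.7),(132,185))])
# rack end boards dark brown
for n,im,b in(("top",T,(110,125,240,196)),("side",S,(110,200,240,315))):
    h=hsv(im);m=((h[...,2]<(65 if n=="top" else 115))&(h[...,1]>110)&(h[...,0]<14)).astype(np.uint8)
    for q in blobs(im,m,b,30): print(n,"dark",q)
E
```

```text
lid [[0.5427, 0.1673, 0.123], 0.0022]
tin (265.8, 160.4) (363, 140.3) [0.611, -0.2512, 0.041] 0.0028
tin (265.8, 160.4) (333.2, 160.1) [0.5569, -0.1566, 0.095] 0.005
tin (283.1, 166.5) (358.4, 165.2) [0.5443, -0.2362, 0.0419] 0.0017
tin (268.8, 174.5) (333.2, 160.1) [0.5584, -0.1684, 0.0439] 0.0031
corners [[0.6693, -0.1578], [0.622, -0.3641], [0.4852, -0.3295], [0.5291, -0.1246]] c [0.5764, -0.244]
len [0.1441, 0.2116, 0.1411, 0.2095]
yaw y-axis -12.903692566564706
yaw y-axis -12.07793429347276
yaw x -13.340751744601054
yaw x -14.202835308864092
[ 70 139 148] [ 70 138 146] [101 134 154] [ 92 134 148]
[ 13 154  93] [ 12 148  88] [ 18 142 115]
mouth? [[0.5283, 0.2524, 0.1316], 0.0073]
rodtop [[0.4934, 0.3322, 0.1725], 0.0077]
top dark ([223.7, 146.4], [219, 126, 10, 44, 159])
top dark ([122.2, 161.0], [117, 139, 12, 43, 220])
top dark ([205.4, 148.8], [195, 141, 22, 20, 253])
top dark ([169.9, 163.6], [159, 145, 23, 32, 424])
side dark ([217.2, 232.0], [208, 219, 16, 21, 145])
side dark ([141.9, 293.5], [116, 276, 52, 37, 1123])
```

```bash
python3 - <<'E'
from h import *
L=np.array([.5427,.1673,.123])
for yaw in(6,7.5,9):
    a=np.radians(yaw);ex=np.array([np.cos(a),np.sin(a),0]);ey=np.array([-np.sin(a),np.cos(a),0]);u=-.565*ex+np.array([0,0,.825])
    J=L-.110*u;B=J+.092*ey;R=J+.178*ey
    print(yaw,"J",np.round(J,4),"rackO side check")
    for n in("top","side"):
        print(n,"mouth,b-centre,rodtop,rod124,rod80",np.round(proj(n,[B+.12*u,B+.046*u,R+.17*u,R+.124*u,R+.08*u]),1).tolist())
        print("   board mids",np.round(proj(n,[J-.052*ey,J+.232*ey]),1).tolist())
T=np.load("top0.npy");S=np.load("side0.npy")
def up(a,k,g): return np.clip(cv2.resize(a,None,fx=k,fy=k,interpolation=cv2.INTER_CUBIC)*g,0,255).astype(np.uint8)
A=up(T[140:200,115:185].astype(float),8,2.2);C=up(S[205:275,145:215].astype(float),8,1.2)
im=np.zeros((600,800,3),np.uint8);im[:480,:400]=A[:, :400];im[:560,400:]=C[:, :400]
cv2.imwrite("pics/c2.png",im[...,::-1])
E
```

```text
6 J [0.6045 0.1738 0.0322] rackO side check
top mouth,b-centre,rodtop,rod124,rod80 [[167.5, 172.7], [170.3, 158.5], [129.4, 187.7], [132.6, 177.8], [135.5, 169.0]]
   board mids [[224.9, 143.9], [120.5, 156.9]]
side mouth,b-centre,rodtop,rod124,rod80 [[188.8, 226.4], [174.9, 245.4], [177.7, 235.2], [168.4, 248.2], [160.0, 259.8]]
   board mids [[197.0, 223.5], [131.8, 295.1]]
7.5 J [0.6043 0.1754 0.0322] rackO side check
top mouth,b-centre,rodtop,rod124,rod80 [[167.7, 173.6], [170.1, 159.5], [130.0, 189.6], [132.9, 179.7], [135.6, 170.8]]
   board mids [[224.2, 143.5], [120.2, 159.2]]
side mouth,b-centre,rodtop,rod124,rod80 [[189.8, 226.6], [175.6, 245.9], [180.0, 235.5], [170.5, 248.6], [161.9, 260.5]]
   board mids [[196.2, 223.7], [133.8, 296.4]]
9 J [0.6041 0.177  0.0322] rackO side check
top mouth,b-centre,rodtop,rod124,rod80 [[167.9, 174.6], [169.8, 160.4], [130.7, 191.5], [133.3, 181.5], [135.7, 172.7]]
   board mids [[223.5, 143.1], [119.9, 161.5]]
side mouth,b-centre,rodtop,rod124,rod80 [[190.8, 226.8], [176.4, 246.4], [182.4, 235.7], [172.6, 249.0], [163.8, 261.1]]
   board mids [[195.4, 223.9], [135.9, 297.6]]
```

View pics/c2.png

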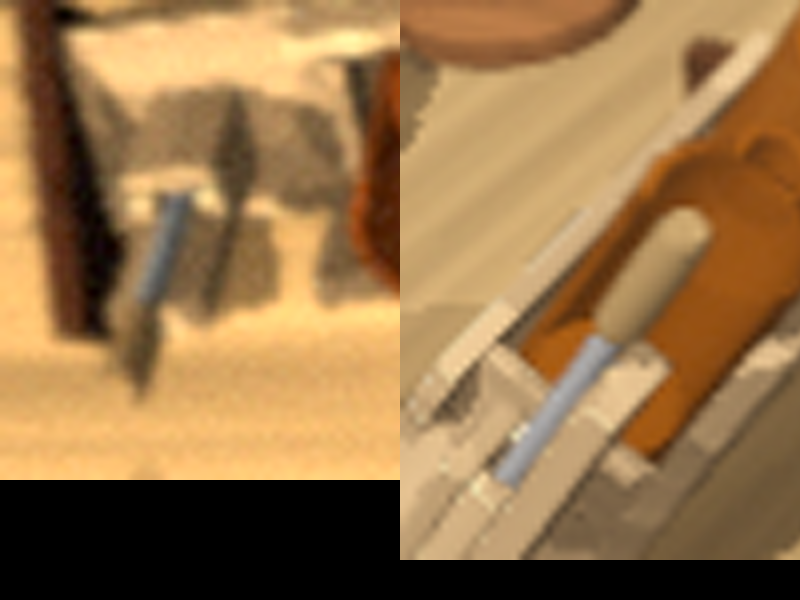

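Top crop: the rod's grip end is at (132.2,188) and the grip/shaft junction at (133.5,177.3). Side crop: end (181.6,231.9), junction (170,247.5). The bottle mouth is at side (191.7,224.3).

```bash
python3 - <<'E'
from h import *
a=np.radians(7.3);ex=np.array([np.cos(a),np.sin(a),0]);ey=np.array([-np.sin(a),np.cos(a),0]);u=-.565*ex+np.array([0,0,.825])
A,e1=tri((181.6,231.9),(132.2,188));B,e2=tri((170,247.5),(133.5,177.3))
print("rod",A,e1,B,e2,(A-B),u*.046)
L=np.array([.5427,.1673,.123])
for nm,h,p in(("jar80",80,L-.03*u),("bot",75,L-.11*u+.092*ey+.075*u),("rod148 est",148,L-.11*u+.178*ey+.148*u)): print(nm,p)
print("u",u,"ey",ey)
q=np.radians(env.observe()["eef_rot"]);print(q)
E
```

```text
rod [0.48833855 0.33237887 0.17580358] 0.0026186812550780623 [0.51624796 0.34049629 0.13442059] 0.0028504686478222066 [-0.02790941 -0.00811742  0.04138299] [-0.02577934 -0.00330241  0.03795   ]
jar80 [0.55951261 0.16945375 0.09825   ]
bot [0.55062477 0.26106699 0.094125  ]
rod148 est [0.49878653 0.34112913 0.15435   ]
u [-0.56042036 -0.0717915   0.825     ] ey [-0.12706461  0.99189444  0.        ]
[-3.13955161e+00 -1.02531360e-04  3.01814055e-01]
```

```bash
cat > go.py <<'E'
import sys,numpy as np
from cell import env
o=env.observe();p=o["tcp_pos"];y=o["eef_rot"][2]
X=np.array(list(map(float,sys.argv[1:4])));d=X-p;a=np.radians(float(sys.argv[4]) if len(sys.argv)>4 else y)
print("t",o["time"],"tcp",p.round(4),"rot",o["eef_rot"].round(1),"F",o["contact_force"].round(1),"w",round(o["grip_width"],4),"q6",o["qpos"][5].round(1))
print("twist",round(y-np.degrees(a),1),"tool d",np.round([d[0]*np.cos(a)+d[1]*np.sin(a),d[0]*np.sin(a)-d[1]*np.cos(a),-d[2]],4))
E
python3 - <<'E'
from h import *
print(tri((168,291),(126,182)),tri((116,275.7),(118,139)))
E
python3 -m pendant '[[0,0,0,10,0],[0.03,-0.05,0,0,0],[0.03,-0.05,0,0,0],[0.03,-0.05,0,0,0],[0.03,-0.05,0,0,0]]' 30
python3 -m pendant '[[0.03,-0.05,0,0,0],[0.03,-0.05,0,0,0],[0.03,-0.05,0,0,0],[0.03,-0.05,0,0,0],[0.03,-0.05,0,0,0]]'
python3 go.py .5595 .1695 .0795 7.3
```

```text
(array([0.50689483, 0.3803379 , 0.05593103]), np.float64(0.009304803981849557)) (array([0.62257524, 0.39994715, 0.06454356]), np.float64(0.0032408750145952606))
time: 0.72
tcp_pos: [0.2946, -0.4289, 0.2307]
eef_rot: [-180.0, 0.0, 7.3]
contact_force: [1.3, 0.7, 0.2]
grip_width: 0.0856
grip_force: 0.0
time: 1.35
tcp_pos: [0.4115, -0.162, 0.2311]
eef_rot: [180.0, -0.0, 7.3]
contact_force: [0.6, -0.6, -0.2]
grip_width: 0.0853
grip_force: 0.0
t 1.35 tcp [ 0.4115 -0.162   0.2311] rot [180.   -0.    7.3] F [ 0.6 -0.6 -0.2] w 0.0853 q6 58.0
twist -0.0 tool d [ 0.1889 -0.31    0.1516]
```

```bash
python3 -m pendant '[[0.027,-0.045,0,0,0],[0.027,-0.045,0,0,0],[0.027,-0.045,0,0,0],[0.027,-0.045,0,0,0],[0.027,-0.045,0.01,0,0]]'
python3 -m pendant '[[0.027,-0.045,0.02,0,0],[0.02,-0.03,0.02,0,0],[0,0,0.02,0,0],[0,0,0,0,0]]'
python3 go.py .5595 .1695 .0795 7.3
```

```text
time: 1.98
tcp_pos: [0.5176, 0.0782, 0.2218]
eef_rot: [180.0, -0.1, 7.3]
contact_force: [0.7, -0.8, 0.8]
grip_width: 0.0855
grip_force: 0.0
time: 2.48
tcp_pos: [0.5514, 0.156, 0.1584]
eef_rot: [179.9, 0.3, 7.3]
contact_force: [-0.0, 1.0, -0.7]
grip_width: 0.0853
grip_force: 0.0
t 2.475 tcp [0.5514 0.156  0.1584] rot [179.9   0.3   7.3] F [-0.   1.  -0.7] w 0.0853 q6 96.0
twist 0.0 tool d [ 0.0097 -0.0123  0.0789]
```

```bash
python3 -m pendant '[[0.01,-0.012,0,0,0],[0,0,0.03,0,0],[0,0,0.03,0,0],[0,0,0.018,0,0],[0,0,0,0,0]]'
python3 go.py .5595 .1695 .0795
python3 -m pendant '[[0,0,0,0,0.4],[0,0,0,0,0.6],[0,0,0,0,0.6],[0,0,0,0,0.6],[0,0,0,0,0.6]]' 30
python3 go.py .5595 .1695 .0795
```

```text
time: 3.1
tcp_pos: [0.5616, 0.1696, 0.0825]
eef_rot: [180.0, 0.1, 7.3]
contact_force: [-0.1, 0.1, 0.2]
grip_width: 0.085
grip_force: 0.0
t 3.1 tcp [0.5616 0.1696 0.0825] rot [1.8e+02 1.0e-01 7.3e+00] F [-0.1  0.1  0.2] w 0.085 q6 97.1
twist 0.0 tool d [-0.0021 -0.0002  0.003 ]
time: 3.72
tcp_pos: [0.5637, 0.1699, 0.0854]
eef_rot: [180.0, -0.2, 7.3]
contact_force: [-0.6, -3.4, 6.5]
grip_width: 0.0537
grip_force: 30.8
t 3.725 tcp [0.5637 0.1699 0.0854] rot [180.   -0.2   7.3] F [-0.6 -3.4  6.5] w 0.0537 q6 97.1
twist 0.0 tool d [-0.0042 -0.0001  0.0059]
```

```bash
python3 -m pendant '[[-0.006,0,-0.008,0,0.6],[-0.012,0,-0.018,0,0.6],[-0.012,0,-0.018,0,0.6],[-0.012,0,-0.018,0,0.6],[-0.015,0,-0.022,0,0.6]]'
python3 -m pendant '[[-0.02,0,-0.03,0,0.6],[0,0,-0.02,0,0.6],[0,0,0,0,0.6]]'
python3 - <<'E'
from h import *
for n in("side","top"):
    f=env.grab_frame(n);np.save(n+"1.npy",f)
S=np.load("side1.npy")[120:320,130:330];T=np.load("top1.npy")[100:240,140:280]
im=np.zeros((400,800,3),np.uint8);im[:,:400]=cv2.resize(S,(400,400));im[:,400:]=cv2.resize(np.clip(T*1.8,0,255).astype(np.uint8),(400,400))
cv2.imwrite("pics/c3.png",im[...,::-1])
E
python3 go.py .5595 .1695 .0795
```

```text
time: 4.35
tcp_pos: [0.5038, 0.1627, 0.1673]
eef_rot: [-180.0, 0.1, 7.3]
contact_force: [-0.1, 0.2, -1.1]
grip_width: 0.0534
grip_force: 31.6
time: 4.72
tcp_pos: [0.4862, 0.1607, 0.2192]
eef_rot: [-179.9, -0.2, 7.3]
contact_force: [0.3, -0.6, -1.4]
grip_width: 0.0536
grip_force: 31.7
t 4.825 tcp [0.485  0.1602 0.2166] rot [-1.8e+02  1.0e-01  7.3e+00] F [ 0.6  0.2 -1.9] w 0.0535 q6 98.2
twist 0.0 tool d [0.075  0.0003 0.1371]
```

View pics/c3.png

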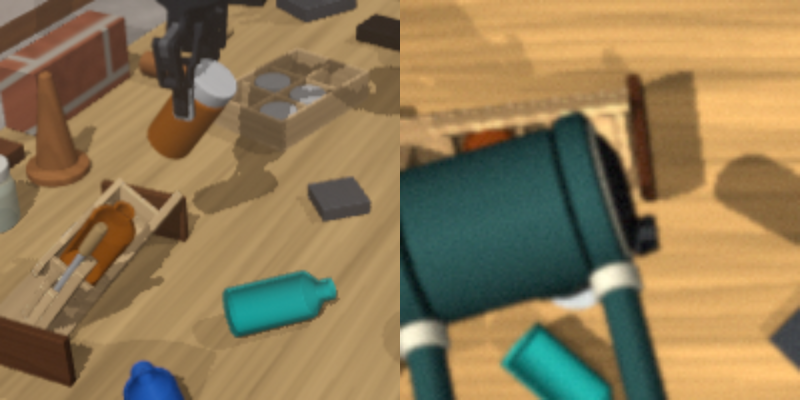

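```bash
python3 -m pendant '[[0,0,0,10.1,0.6],[0,0,0,10.2,0.6],[0,0.053,0,0,0.6],[0,0.053,0,0,0.6],[0,0.053,0,0,0.6]]'
python3 -m pendant '[[0.005,0.053,0,0,0.6],[0.005,0.053,0,0,0.6],[0.005,0.053,0,0,0.6],[0.005,0.03,0,0,0.6],[0,0,0,0,0.6]]'
python3 go.py .431 -.210 .072 -13
```

```text
time: 5.45
tcp_pos: [0.4484, 0.0042, 0.2154]
eef_rot: [180.0, 0.2, -13.0]
contact_force: [1.2, 0.6, -2.3]
grip_width: 0.053
grip_force: 31.9
time: 6.08
tcp_pos: [0.4258, -0.1847, 0.2155]
eef_rot: [-180.0, 0.2, -13.2]
contact_force: [0.2, 0.2, -0.8]
grip_width: 0.0534
grip_force: 32.1
t 6.075 tcp [ 0.4258 -0.1847  0.2155] rot [-180.     0.2  -13.2] F [ 0.2  0.2 -0.8] w 0.0534 q6 76.7
twist -0.2 tool d [0.0108 0.0234 0.1435]
```

```bash
python3 -m pendant '[[0,0.023,0.03,0,0.6],[0,0,0.035,0,0.6],[0,0,0.035,0,0.6],[0,0,0.03,0,0.6],[0,0,0.013,0,0.6]]' 25
python3 -m pendant '[[0.01,0,0,0,0.6],[0.01,0,0,0,0.6],[0.006,0,0,0,0.6],[0.006,0,0,0,0.6],[0.006,0,0,0,0.6]]'
python3 go.py .485 -.2226 .072 -13
```

```text
time: 6.7
tcp_pos: [0.4198, -0.2035, 0.0714]
eef_rot: [-179.9, 0.3, -13.0]
contact_force: [-0.6, 0.5, -1.3]
grip_width: 0.0531
grip_force: 32.1
time: 7.32
tcp_pos: [0.4567, -0.2137, 0.074]
eef_rot: [-180.0, 0.3, -13.0]
contact_force: [-6.7, -0.2, 2.3]
grip_width: 0.0533
grip_force: 30.6
t 7.325 tcp [ 0.4567 -0.2137  0.074 ] rot [-180.     0.3  -13. ] F [-6.7 -0.2  2.3] w 0.0533 q6 75.2
twist 0.0 tool d [0.0296 0.0023 0.002 ]
```

Pushing works with small force (about 7 N). Continuing.

```bash
python3 -m pendant '[[0.007,0,0,0,0.6],[0.007,0,0,0,0.6],[0.006,0,0,0,0.6],[0.005,0,0,0,0.6],[0.004,0,0,0,0.6]]'
python3 - <<'E'
from h import *
for n in("side","top"):
    f=env.grab_frame(n);np.save(n+"2.npy",f)
S=np.load("side2.npy")[110:230,200:340];T=np.load("top2.npy")[90:240,270:420]
im=np.zeros((400,800,3),np.uint8);im[:342,:400]=cv2.resize(S,(400,342));im[:,400:]=cv2.resize(np.clip(T*1.8,0,255).astype(np.uint8),(400,400))
cv2.imwrite("pics/c4.png",im[...,::-1])
E
python3 go.py .485 -.2226 .072 -13
```

```text
time: 7.95
tcp_pos: [0.4874, -0.2209, 0.0743]
eef_rot: [180.0, 0.0, -13.0]
contact_force: [-4.2, 0.4, 0.2]
grip_width: 0.053
grip_force: 26.0
t 8.05 tcp [ 0.4877 -0.221   0.0743] rot [180.  -0. -13.] F [-1.8  0.7 -1.7] w 0.0528 q6 75.9
twist -0.0 tool d [-0.0023  0.0022  0.0023]
```

View pics/c4.png

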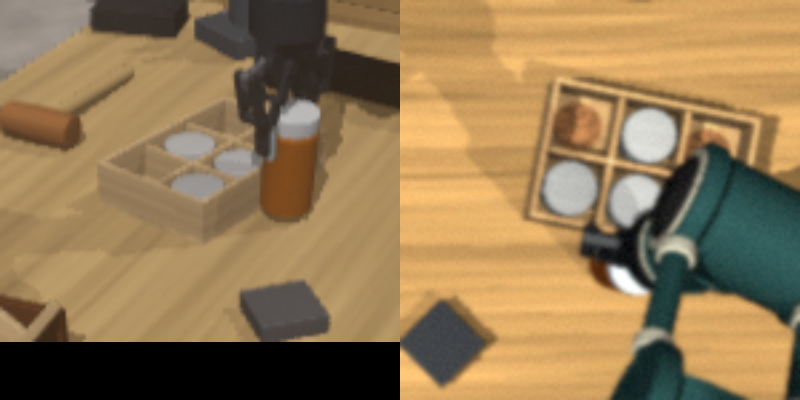

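```bash
python3 -m pendant '[[0.004,0,0,0,0.6],[-0.01,0,0,0,0.6],[-0.01,0,0.003,0,0.6],[0,0,0.003,0,0.6]]'
python3 -m pendant '[[0,0,0.002,0,0.6],[0,0,0.002,0,0.6]]'
python3 -m pendant '[[0,0,0.002,0,0.6],[0,0,0,0,0.6]]'
```

```text
time: 8.55
tcp_pos: [0.4706, -0.2169, 0.068]
eef_rot: [-180.0, -0.0, -13.0]
contact_force: [0.9, -0.1, -1.7]
grip_width: 0.053
grip_force: 26.5
time: 8.8
tcp_pos: [0.4718, -0.2174, 0.0643]
eef_rot: [180.0, -0.0, -13.0]
contact_force: [-0.1, 0.3, -2.1]
grip_width: 0.0529
grip_force: 26.5
time: 9.05
tcp_pos: [0.472, -0.2174, 0.0627]
eef_rot: [180.0, -0.0, -13.0]
contact_force: [1.3, 0.7, 0.4]
grip_width: 0.053
grip_force: 26.6
```

```bash
python3 -m pendant '[[0,0,0.002,0,0.6],[0,0,0,0,0.6]]'
python3 -m pendant '[[0,0,0.0015,0,0.6],[0,0,0,0,0.6]]'
python3 - <<'E'
from h import *
f=env.grab_frame("side");np.save("side3.npy",f)
h=hsv(f);m=((h[...,1]<75)&(h[...,2]>90)).astype(np.uint8)
print(blobs(f,m,(285,135,325,175)))
am=((h[...,0]<15)&(h[...,1]>170)&(h[...,2]>60)).astype(np.uint8)
print(blobs(f,am,(280,140,325,200)))
for r in range(150,188,4):
    c=np.where(am[r,280:325])[0]; print(r,c.min()+280 if len(c) else None,c.max()+280 if len(c) else None)
P=env.observe()["tcp_pos"]
print(proj("side",[[P[0],P[1],z] for z in(0,.04,.08,.11)]).round(1).tolist())
E
```

```text
time: 9.3
tcp_pos: [0.4734, -0.2178, 0.0622]
eef_rot: [180.0, -0.2, -13.0]
contact_force: [0.3, 1.5, 8.1]
grip_width: 0.0531
grip_force: 27.3
time: 9.55
tcp_pos: [0.4745, -0.2182, 0.0618]
eef_rot: [180.0, -0.3, -13.0]
contact_force: [1.0, 2.3, 11.1]
grip_width: 0.0529
grip_force: 27.0
[([291.0, 139.6], [288, 136, 8, 7, 16]), ([306.6, 157.6], [298, 150, 18, 22, 198]), ([287.7, 166.1], [285, 162, 8, 10, 53])]
[([305.3, 177.2], [296, 162, 19, 29, 434])]
150 None None
154 None None
158 None None
162 314 314
166 301 314
170 301 313
174 297 313
178 296 313
182 296 313
186 296 312
[[301.4, 186.4], [301.8, 174.5], [302.1, 162.1], [302.4, 152.7]]
```

```bash
python3 -m pendant '[[0,0,0,0,0.35],[0,0,0,0,0.25],[0,0,0,0,0.25]]'
python3 -m pendant '[[0,0,0,0,0.6],[0,0,0,0,0.6],[0,0,0,0,0.6],[0,0,0,0,0.6]]'
python3 -m pendant '[[0,0,-0.03,0,0.6],[0,0,-0.03,0,0.6],[0,0,-0.03,0,0.6]]'
python3 go.py .6264 -.184 .15 -13
```

```text
time: 9.98
tcp_pos: [0.471, -0.2171, 0.0583]
eef_rot: [-180.0, 0.1, -13.0]
contact_force: [0.3, 0.1, -0.5]
grip_width: 0.0638
grip_force: 0.0
time: 10.48
tcp_pos: [0.4714, -0.2172, 0.0586]
eef_rot: [180.0, 0.0, -13.0]
contact_force: [-0.1, 0.1, -1.6]
grip_width: 0.0531
grip_force: 26.6
time: 10.85
tcp_pos: [0.4709, -0.2168, 0.1491]
eef_rot: [-180.0, 0.1, -13.0]
contact_force: [0.0, -0.1, -1.0]
grip_width: 0.0531
grip_force: 27.3
t 10.85 tcp [ 0.4709 -0.2168  0.1491] rot [-1.8e+02  1.0e-01 -1.3e+01] F [ 0.  -0.1 -1. ] w 0.0531 q6 75.5
twist -0.0 tool d [ 0.1441 -0.067  -0.0009]
```

```bash
cat > ctr.py <<'E'
import sys
from h import *
# side-view column centre of amber body vs TCP axis -> offset along tool x
f=env.grab_frame("side");np.save("sidec.npy",f);h=hsv(f)
am=((h[...,0]<15)&(h[...,1]>170)&(h[...,2]>60)).astype(np.uint8)
o=env.observe();P=o["tcp_pos"];a=np.radians(o["eef_rot"][2]);tx=np.array([np.cos(a),np.sin(a),0])
hb=float(sys.argv[1]) # tcp height above underside
for z in map(float,sys.argv[2:]):
    X=np.array([P[0],P[1],P[2]-hb+z]);c=proj("side",[X,X+.01*tx]);r=int(round(c[0,1]))
    k=np.where(am[r,int(c[0,0])-45:int(c[0,0])+45])[0]+int(c[0,0])-45
    # largest contiguous run
    runs=np.split(k,np.where(np.diff(k)>3)[0]+1);k=max(runs,key=len)
    m=(k.min()+k.max())/2; print("z",z,"row",r,"run",k.min(),k.max(),"axis",c[0].round(1),"off tool x mm",round(10*(m-c[0,0])/(c[1,0]-c[0,0]),1))
E
python3 ctr.py .0586 .01 .02 .03 .04 .05
python3 go.py .6261 -.1846 .15 -13
```

```text
z 0.01 row 154 run 296 314 axis [302.7 154.3] off tool x mm -8.3
z 0.02 row 151 run 297 314 axis [302.7 151.1] off tool x mm -9.7
z 0.03 row 148 run 297 314 axis [302.8 147.9] off tool x mm -9.4
z 0.04 row 145 run 301 314 axis [302.9 144.6] off tool x mm -16.0
z 0.05 row 141 run 303 314 axis [303.  141.4] off tool x mm -19.1
t 10.9 tcp [ 0.4736 -0.2182  0.1538] rot [179.9  -0.3 -13. ] F [ 1.2 -1.5  1.8] w 0.0536 q6 75.5
twist -0.0 tool d [ 0.141  -0.067   0.0038]
```

```bash
python3 - <<'E'
from h import *
f=np.load("sidec.npy")
for r in(146,150,153): print(r,[tuple(map(int,p)) for p in f[r,286:322]])
E
python3 -m pendant '[[0.028,0,0,0,0.6],[0.028,-0.02,0,0,0.6],[0.028,-0.02,0,0,0.6],[0.028,-0.02,0,0,0.6],[0.028,-0.01,0,0,0.6]]'
python3 -m pendant '[[0,0,0,0,0.6],[0,0,0,0,0.6]]'
python3 go.py .6261 -.1846 .15 -13
```

```text
146 [(182, 151, 109), (186, 156, 111), (186, 154, 107), (183, 152, 105), (182, 152, 104), (182, 151, 103), (179, 148, 101), (175, 145, 98), (176, 144, 98), (175, 144, 98), (118, 81, 45), (109, 65, 30), (114, 69, 30), (120, 72, 33), (121, 72, 29), (125, 74, 31), (127, 74, 30), (128, 77, 31), (126, 74, 31), (127, 75, 31), (126, 73, 28), (126, 74, 29), (125, 73, 28), (124, 72, 28), (121, 71, 30), (120, 71, 28), (115, 66, 25), (110, 64, 27), (102, 62, 27), (106, 77, 47), (119, 95, 63), (119, 94, 63), (119, 95, 61), (102, 82, 54), (103, 82, 54), (102, 81, 54)]
150 [(147, 121, 88), (149, 123, 90), (148, 123, 90), (148, 123, 90), (149, 124, 91), (148, 123, 89), (150, 125, 91), (155, 129, 94), (157, 130, 96), (166, 137, 101), (118, 82, 48), (111, 68, 32), (116, 69, 31), (121, 72, 30), (123, 73, 29), (126, 74, 30), (126, 75, 30), (125, 73, 29), (126, 74, 29), (127, 75, 31), (127, 74, 29), (126, 74, 30), (125, 73, 31), (123, 72, 29), (122, 71, 30), (118, 70, 29), (114, 67, 28), (108, 65, 30), (102, 63, 30), (114, 87, 55), (123, 99, 66), (124, 98, 67), (123, 98, 66), (112, 89, 59), (101, 80, 53
[... 311 characters left out ...]
73, 29), (127, 74, 31), (126, 74, 29), (124, 73, 27), (124, 73, 29), (122, 71, 27), (121, 71, 29), (119, 70, 27), (114, 68, 29), (106, 64, 27), (100, 63, 32), (113, 86, 55), (122, 98, 65), (122, 97, 64), (121, 97, 65), (120, 96, 63), (121, 96, 64), (118, 95, 61)]
time: 11.52
tcp_pos: [0.6241, -0.1793, 0.1472]
eef_rot: [-180.0, 0.1, -13.0]
contact_force: [0.2, -0.1, -2.0]
grip_width: 0.0531
grip_force: 27.3
time: 11.78
tcp_pos: [0.6225, -0.1803, 0.1474]
eef_rot: [-180.0, 0.2, -13.0]
contact_force: [-0.6, 0.5, -2.3]
grip_width: 0.0531
grip_force: 27.3
t 11.775 tcp [ 0.6225 -0.1803  0.1474] rot [-180.     0.2  -13. ] F [-0.6  0.5 -2.3] w 0.0531 q6 84.7
twist 0.0 tool d [ 0.0045  0.0034 -0.0026]
```

```bash
python3 -m pendant '[[0.0125,0.0035,0,0,0.6],[0,0,0.015,0,0.6],[0,0,0.01,0,0.6],[0,0,0,0,0.6],[0,0,0,0,0.6]]'
python3 ctr.py .0586 .005 .01 .02
python3 - <<'E'
from h import *
f=np.load("sidec.npy");h=hsv(f);grey=((h[...,1]<75)&(h[...,2]>60)).astype(np.uint8)
print([b[0] for b in blobs(f,grey,(230,145,320,195))])
c,s=np.cos(np.radians(-13)),np.sin(np.radians(-13))
W=lambda x,y,z:[.577+c*x-s*y,-.244+s*x+c*y,z]
print(proj("side",[W(.0345,0,.041),W(-.0345,0,.041),W(-.0345,.069,.041)]).round(1).tolist())
T=env.grab_frame("top")
im=np.zeros((400,800,3),np.uint8);im[:,:400]=cv2.resize(f[100:200,230:330],(400,400));im[:,400:]=cv2.resize(np.clip(T[90:190,310:410]*1.8,0,255).astype(np.uint8),(400,400))
cv2.imwrite("pics/c5.png",im[...,::-1])
E
python3 go.py .6339 -.1864 .0645 -13
```

```text
time: 12.4
tcp_pos: [0.6348, -0.1867, 0.1235]
eef_rot: [-180.0, 0.0, -13.0]
contact_force: [0.4, 0.3, -1.9]
grip_width: 0.0532
grip_force: 27.3
z 0.005 row 159 run 242 258 axis [248.  158.6] off tool x mm -8.1
z 0.01 row 157 run 242 258 axis [247.9 157.1] off tool x mm -8.3
z 0.02 row 154 run 242 257 axis [247.8 154. ] off tool x mm -6.7
[[266.3, 160.4], [283.1, 166.5], [268.7, 174.6]]
[[265.6, 160.3], [283.1, 166.8], [268.2, 175.3]]
t 12.5 tcp [ 0.6353 -0.1868  0.1242] rot [180.  -0. -13.] F [ 0.4 -0.3 -2. ] w 0.0532 q6 84.5
twist -0.0 tool d [-0.0015 -0.0001  0.0597]
```

View pics/c5.png

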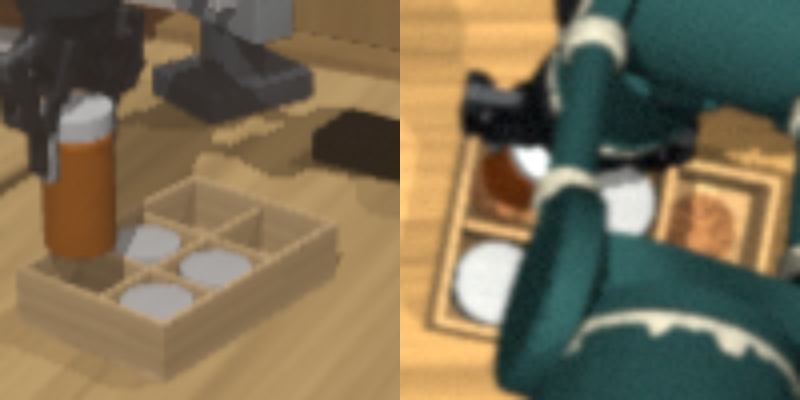

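Upright jar above the far-left free cell (side ≈ (250,158)), offset −8 mm as allowed for. Lowering.

```bash
python3 -m pendant '[[0,0,0.015,0,0.6],[0,0,0.015,0,0.6],[0,0,0.01,0,0.6],[0,0,0.008,0,0.6],[0,0,0,0,0.6]]'
python3 -m pendant '[[0,0,0.005,0,0.6],[0,0,0.003,0,0.6],[0,0,0,0,0.6]]'
python3 go.py .6339 -.1864 .0645 -13
```

```text
time: 13.12
tcp_pos: [0.6343, -0.1865, 0.0745]
eef_rot: [-180.0, 0.1, -13.0]
contact_force: [-0.1, -0.3, -1.7]
grip_width: 0.0533
grip_force: 27.3
time: 13.5
tcp_pos: [0.6349, -0.1867, 0.0676]
eef_rot: [-180.0, 0.0, -13.0]
contact_force: [0.1, -0.5, -1.6]
grip_width: 0.053
grip_force: 27.3
t 13.5 tcp [ 0.6349 -0.1867  0.0676] rot [-180.    0.  -13.] F [ 0.1 -0.5 -1.6] w 0.053 q6 84.5
twist -0.0 tool d [-0.001  -0.0001  0.0031]
```

```bash
python3 -m pendant '[[0,0,0.002,0,0.6],[0,0,0,0,0.6]]'; python3 -m pendant '[[0,0,0.002,0,0.6],[0,0,0,0,0.6]]'; python3 -m pendant '[[0,0,0.0015,0,0.6],[0,0,0,0,0.6]]'
```

```text
time: 13.75
tcp_pos: [0.635, -0.1868, 0.0657]
eef_rot: [180.0, 0.0, -13.0]
contact_force: [0.0, -0.6, -1.9]
grip_width: 0.0531
grip_force: 27.3
time: 14.0
tcp_pos: [0.6351, -0.1868, 0.0637]
eef_rot: [180.0, -0.0, -13.0]
contact_force: [0.2, 0.3, -2.0]
grip_width: 0.0529
grip_force: 27.3
time: 14.25
tcp_pos: [0.6355, -0.1869, 0.0636]
eef_rot: [180.0, -0.1, -13.0]
contact_force: [-1.4, 0.3, 5.5]
grip_width: 0.053
grip_force: 27.7
```

```bash
python3 -m pendant '[[0,0,0,0,0.35],[0,0,0,0,0.1],[0,0,-0.02,0,0],[0,0,-0.06,0,0],[0,0,-0.06,0,0]]'
python3 -m pendant '[[-0.02,-0.046,0,-4,0],[-0.02,-0.046,0,0,0],[-0.02,-0.046,0,0,0],[-0.02,-0.046,0,0,0],[-0.02,-0.046,0,0,0]]'
python3 -m pendant '[[-0.01,-0.046,0,-8,0],[-0.01,-0.046,0,-8,0],[-0.01,-0.04,0,0,0],[0,0,0,0,0],[0,0,0,0,0]]'
python3 go.py .5489 .2609 .078 7.3
python3 - <<'E'
from h import *
for n in("side","top"): np.save(n+"4.npy",env.grab_frame(n))
T=np.load("top4.npy");S=np.load("side4.npy")
for n,f,b in(("top",T,(320,110,410,190)),("side",S,(225,130,280,190))):
    h=hsv(f);g=((h[...,1]<75)&(h[...,2]>60)).astype(np.uint8);print(n,blobs(f,g,b))
E
```

```text
time: 14.88
tcp_pos: [0.6348, -0.1867, 0.2044]
eef_rot: [-180.0, 0.0, -13.0]
contact_force: [0.5, -0.1, 0.3]
grip_width: 0.0852
grip_force: 0.0
time: 15.5
tcp_pos: [0.5756, 0.0583, 0.2041]
eef_rot: [-180.0, -0.1, -9.0]
contact_force: [0.2, 0.1, 0.4]
grip_width: 0.0858
grip_force: 0.0
time: 16.12
tcp_pos: [0.5494, 0.1884, 0.2034]
eef_rot: [180.0, -0.1, 7.0]
contact_force: [-0.4, 0.2, -0.8]
grip_width: 0.0853
grip_force: 0.0
t 16.125 tcp [0.5494 0.1884 0.2034] rot [ 1.8e+02 -1.0e-01  7.0e+00] F [-0.4  0.2 -0.8] w 0.0853 q6 99.5
twist -0.3 tool d [ 0.0087 -0.072   0.1254]
top [([344.1, 129.0], [334, 119, 21, 21, 363]), ([363.2, 140.7], [352, 131, 23, 21, 353]), ([333.4, 160.1], [323, 150, 22, 21, 370]), ([358.1, 165.1], [347, 155, 22, 21, 349])]
side [([249.3, 147.5], [240, 142, 19, 12, 195]), ([266.3, 160.5], [259, 156, 16, 11, 135]), ([277.3, 166.5], [275, 163, 5, 8, 34]), ([268.7, 174.5], [260, 170, 19, 10, 136])]
```

```bash
python3 - <<'E'
from h import *
X,e=tri((249.3,147.5),(344.1,129.0));print("jar lid",X.round(4),e,plane("top",(344.1,129),.116).round(4),"cell .6261 -.1846")
E
python3 -m pendant '[[0.002,-0.036,0,0,0],[0.006,-0.036,0,0,0],[0,0,0.05,0,0],[0,0,0,0,0],[0,0,0,0,0]]'
python3 go.py .5489 .2609 .078 7.0
```

```text
jar lid [ 0.6308 -0.1861  0.1078] 0.0030030117833780303 [ 0.6307 -0.1835  0.116 ] cell .6261 -.1846
time: 16.85
tcp_pos: [0.5488, 0.26, 0.1531]
eef_rot: [180.0, -0.0, 6.9]
contact_force: [0.3, 0.1, 0.6]
grip_width: 0.0855
grip_force: 0.0
t 16.85 tcp [0.5488 0.26   0.1531] rot [180.   -0.    6.9] F [0.3 0.1 0.6] w 0.0855 q6 106.1
twist -0.1 tool d [ 0.0002 -0.0009  0.0751]
```

```bash
python3 -m pendant '[[0,-0.001,0.03,0,0],[0,0,0.03,0,0],[0,0,0.015,0,0],[0,0,0,0,0],[0,0,0,0,0]]'
python3 go.py .5489 .2609 .078 7.0
python3 -m pendant '[[0,0,0,0,0.25],[0,0,0,0,0.4],[0,0,0,0,0.6],[0,0,0,0,0.6]]' 30
```

```text
time: 17.48
tcp_pos: [0.5494, 0.2623, 0.0791]
eef_rot: [-180.0, -0.2, 7.0]
contact_force: [0.8, 1.5, 0.7]
grip_width: 0.0852
grip_force: 0.0
t 17.475 tcp [0.5494 0.2623 0.0791] rot [-180.    -0.2    7. ] F [0.8 1.5 0.7] w 0.0852 q6 106.2
twist -0.0 tool d [-0.0007  0.0013  0.0011]
time: 17.98
tcp_pos: [0.5491, 0.2607, 0.079]
eef_rot: [179.9, -0.1, 7.0]
contact_force: [-0.9, -5.0, 5.5]
grip_width: 0.0545
grip_force: 30.7
```

```bash
python3 -m pendant '[[-0.006,0,-0.009,0,0.6],[-0.012,0,-0.018,0,0.6],[-0.012,0,-0.018,0,0.6],[-0.012,0,-0.018,0,0.6],[-0.015,0,-0.022,0,0.6]]'
python3 -m pendant '[[-0.02,0,-0.03,0,0.6],[0,0.03,-0.02,0,0.6],[0,0.04,0,10,0.6],[0,0.05,0,10,0.6],[0,0.055,0,0,0.6]]'
python3 go.py .421 -.208 .072 -13
```

```text
time: 18.6
tcp_pos: [0.4905, 0.2548, 0.1624]
eef_rot: [180.0, 0.1, 7.0]
contact_force: [0.6, 0.1, -1.5]
grip_width: 0.0545
grip_force: 31.9
time: 19.23
tcp_pos: [0.465, 0.0784, 0.2124]
eef_rot: [-180.0, -0.0, -13.0]
contact_force: [0.3, -0.1, -2.5]
grip_width: 0.0546
grip_force: 32.1
t 19.225 tcp [0.465  0.0784 0.2124] rot [-180.   -0.  -13.] F [ 0.3 -0.1 -2.5] w 0.0546 q6 109.6
twist -0.0 tool d [0.0215 0.289  0.1404]
```

```bash
python3 -m pendant '[[0,0.052,0,0,0.6],[0.005,0.052,0,0,0.6],[0.005,0.052,0,0,0.6],[0.005,0.052,0,0,0.6],[0.005,0.05,0,0,0.6]]'
python3 -m pendant '[[0,0.03,0,0,0.6],[0,0,0.03,0,0.6],[0,0,0.035,0,0.6],[0,0,0.035,0,0.6],[0,0,0.03,0,0.6]]' 25
python3 -m pendant '[[0,0,0.01,0,0.6],[0,0,0,0,0.6]]'
python3 go.py .487 -.2226 .072 -13
```

```text
time: 19.85
tcp_pos: [0.4259, -0.1778, 0.2124]
eef_rot: [-180.0, -0.0, -13.0]
contact_force: [1.4, 0.6, -2.5]
grip_width: 0.0547
grip_force: 32.1
time: 20.48
tcp_pos: [0.4191, -0.2051, 0.0809]
eef_rot: [-180.0, 0.1, -13.0]
contact_force: [-0.3, 0.2, -2.6]
grip_width: 0.0548
grip_force: 32.1
time: 20.72
tcp_pos: [0.4195, -0.2053, 0.072]
eef_rot: [-180.0, 0.1, -13.0]
contact_force: [0.3, -0.3, -2.0]
grip_width: 0.0546
grip_force: 32.1
t 20.725 tcp [ 0.4195 -0.2053  0.072 ] rot [-1.8e+02  1.0e-01 -1.3e+01] F [ 0.3 -0.3 -2. ] w 0.0546 q6 73.9
twist -0.0 tool d [0.0697 0.0017 0.    ]
```

```bash
python3 -m pendant '[[0.01,0,0,0,0.6],[0.01,0,0,0,0.6],[0.008,0,0,0,0.6],[0.007,0,0,0,0.6],[0.007,0,0,0,0.6]]'
python3 -m pendant '[[0.006,0,0,0,0.6],[0.006,0,0,0,0.6],[0.004,0,0,0,0.6],[0.003,0,0,0,0.6],[0,0,0,0,0.6]]'
python3 -m pendant '[[0.003,0,0,0,0.6],[0,0,0,0,0.6]]'
python3 ctr.py .072 .02 .03 .04 .05
```

```text
time: 21.35
tcp_pos: [0.4572, -0.2142, 0.0714]
eef_rot: [-180.0, 0.5, -13.0]
contact_force: [-11.1, 1.3, 3.7]
grip_width: 0.0547
grip_force: 25.5
time: 21.98
tcp_pos: [0.4773, -0.2185, 0.0715]
eef_rot: [-180.0, 0.3, -13.0]
contact_force: [-4.9, 1.0, -1.3]
grip_width: 0.0542
grip_force: 26.7
time: 22.22
tcp_pos: [0.4802, -0.2192, 0.0715]
eef_rot: [-180.0, 0.3, -13.0]
contact_force: [-5.7, 1.6, -0.4]
grip_width: 0.0545
grip_force: 26.7
z 0.02 row 180 run 291 307 axis [299.9 180.1] off tool x mm 3.5
z 0.03 row 177 run 291 308 axis [300.  177.1] off tool x mm 1.9
z 0.04 row 174 run 292 308 axis [300.1 174.1] off tool x mm 0.4
z 0.05 row 171 run 292 309 axis [300.2 171. ] off tool x mm -1.1
```

```bash
python3 -m pendant '[[0.004,0,0,0,0.6],[0.004,0,0,0,0.6],[0,0,0,0,0.6]]'
python3 ctr.py .072 .02 .03 .04 .05
python3 -m pendant '[[0.004,0,0,0,0.6],[0,0,0,0,0.6]]'
python3 ctr.py .072 .02 .03 .04 .05
```

```text
time: 22.65
tcp_pos: [0.4887, -0.2212, 0.0717]
eef_rot: [-180.0, 0.2, -13.0]
contact_force: [-4.3, 1.5, -0.5]
grip_width: 0.0544
grip_force: 26.9
z 0.02 row 179 run 291 308 axis [297.6 179.1] off tool x mm -7.0
z 0.03 row 176 run 291 308 axis [297.7 176.1] off tool x mm -6.7
z 0.04 row 173 run 291 308 axis [297.7 173.1] off tool x mm -6.4
z 0.05 row 170 run 291 308 axis [297.8 170.1] off tool x mm -6.1
time: 22.95
tcp_pos: [0.4923, -0.2221, 0.0717]
eef_rot: [-180.0, 0.2, -13.0]
contact_force: [-6.5, 0.8, 0.6]
grip_width: 0.0544
grip_force: 26.9
z 0.02 row 179 run 291 308 axis [296.6 178.7] off tool x mm -10.8
z 0.03 row 176 run 291 308 axis [296.7 175.7] off tool x mm -10.5
z 0.04 row 173 run 291 308 axis [296.7 172.7] off tool x mm -10.2
z 0.05 row 170 run 291 308 axis [296.8 169.7] off tool x mm -9.9
```

```bash
python3 -m pendant '[[-0.01,0,0,0,0.6],[-0.012,0,0.003,0,0.6],[0,0,0.003,0,0.6],[0,0,0,0,0.6]]'
python3 -m pendant '[[0,0,0.002,0,0.6],[0,0,0,0,0.6]]'
python3 -m pendant '[[0,0,0.002,0,0.6],[0,0,0,0,0.6]]'
```

```text
time: 23.5
tcp_pos: [0.4725, -0.2178, 0.0662]
eef_rot: [-180.0, -0.0, -13.0]
contact_force: [0.7, 0.5, -1.6]
grip_width: 0.0541
grip_force: 27.3
time: 23.75
tcp_pos: [0.4727, -0.2178, 0.0642]
eef_rot: [180.0, -0.0, -13.0]
contact_force: [0.0, -0.3, -1.5]
grip_width: 0.0541
grip_force: 27.3
time: 24.0
tcp_pos: [0.4723, -0.2177, 0.062]
eef_rot: [-180.0, 0.0, -13.0]
contact_force: [0.0, -0.2, -2.3]
grip_width: 0.0541
grip_force: 27.3
```

```bash
python3 -m pendant '[[0,0,0.002,0,0.6],[0,0,0,0,0.6]]'
python3 -m pendant '[[0,0,0.0015,0,0.6],[0,0,0,0,0.6]]'
python3 -m pendant '[[0,0,0.0015,0,0.6],[0,0,0,0,0.6]]'
```

```text
time: 24.25
tcp_pos: [0.4723, -0.2177, 0.0601]
eef_rot: [-180.0, 0.0, -13.0]
contact_force: [0.5, 0.9, -2.3]
grip_width: 0.0545
grip_force: 27.3
time: 24.5
tcp_pos: [0.4723, -0.2177, 0.0586]
eef_rot: [-180.0, 0.0, -13.0]
contact_force: [0.4, 0.1, -2.9]
grip_width: 0.0547
grip_force: 27.3
time: 24.75
tcp_pos: [0.4723, -0.2177, 0.0571]
eef_rot: [-180.0, 0.0, -13.0]
contact_force: [0.0, -0.0, -1.8]
grip_width: 0.0543
grip_force: 27.4
```

```bash
python3 -m pendant '[[0,0,0.002,0,0.6],[0,0,0,0,0.6]]'
python3 -m pendant '[[0,0,0.002,0,0.6],[0,0,0,0,0.6]]'
python3 ctr.py .055 .01 .02 .03 .04
```

```text
time: 25.0
tcp_pos: [0.4723, -0.2177, 0.055]
eef_rot: [-180.0, 0.0, -13.0]
contact_force: [0.4, -0.5, -2.5]
grip_width: 0.0545
grip_force: 27.3
time: 25.25
tcp_pos: [0.4727, -0.2179, 0.0549]
eef_rot: [-180.0, 0.0, -13.0]
contact_force: [-3.7, 1.8, 9.1]
grip_width: 0.0541
grip_force: 28.1
z 0.01 row 184 run 296 313 axis [302.  183.7] off tool x mm -9.1
z 0.02 row 181 run 297 313 axis [302.1 180.7] off tool x mm -10.6
z 0.03 row 178 run 297 313 axis [302.2 177.7] off tool x mm -10.2
z 0.04 row 175 run 296 313 axis [302.3 174.7] off tool x mm -8.0
```

```bash
python3 -m pendant '[[0,0,0,0,0.35],[0,0,0,0,0.25],[0,0,0,0,0.25],[-0.0075,0,-0.004,0,0.25],[0,0,0,0,0.25]]'
python3 -m pendant '[[0,0,0,0,0.6],[0,0,0,0,0.6],[0,0,0,0,0.6],[0,0,0,0,0.6]]'
python3 ctr.py .055 .01 .02 .03 .04
python3 -m pendant '[[0,0,-0.03,0,0.6],[0,0,-0.03,0,0.6],[0,0,-0.03,0,0.6]]'
python3 go.py .5279 -.3034 .15 -13
```

```text
time: 25.92
tcp_pos: [0.4646, -0.2159, 0.0574]
eef_rot: [-180.0, 0.0, -13.0]
contact_force: [0.1, -0.2, 0.0]
grip_width: 0.064
grip_force: 0.0
time: 26.42
tcp_pos: [0.4653, -0.2162, 0.0576]
eef_rot: [180.0, -0.0, -13.0]
contact_force: [-2.6, -0.4, 5.9]
grip_width: 0.0546
grip_force: 27.2
z 0.01 row 184 run 296 313 axis [304.1 183.6] off tool x mm -1.3
z 0.02 row 181 run 296 313 axis [304.2 180.6] off tool x mm -0.9
z 0.03 row 178 run 296 313 axis [304.3 177.6] off tool x mm -0.6
z 0.04 row 175 run 296 313 axis [304.4 174.6] off tool x mm -0.2
time: 26.85
tcp_pos: [0.4645, -0.2155, 0.1469]
eef_rot: [-180.0, 0.1, -13.0]
contact_force: [0.3, 0.2, -2.5]
grip_width: 0.0542
grip_force: 27.6
t 26.85 tcp [ 0.4645 -0.2155  0.1469] rot [-1.8e+02  1.0e-01 -1.3e+01] F [ 0.3  0.2 -2.5] w 0.0542 q6 75.3
twist -0.0 tool d [ 0.0816  0.0713 -0.0031]
```

```bash
python3 -m pendant '[[0.03,0.025,0,0,0.6],[0.03,0.025,0,0,0.6],[0.02,0.021,0,0,0.6],[0,0,0.02,0,0.6],[0,0,0,0,0.6]]'
python3 go.py .526 -.303 .12 -13
```

```text
time: 27.48
tcp_pos: [0.5243, -0.3013, 0.1232]
eef_rot: [-179.8, 0.4, -13.0]
contact_force: [-0.0, -0.2, -1.5]
grip_width: 0.0539
grip_force: 27.6
t 27.475 tcp [ 0.5243 -0.3013  0.1232] rot [-179.8    0.4  -13. ] F [-0.  -0.2 -1.5] w 0.0539 q6 70.8
twist -0.0 tool d [0.0021 0.0013 0.0032]
```

```bash
python3 -m pendant '[[0.001,0.001,0.015,0,0.6],[0,0,0.012,0,0.6],[0,0,0.01,0,0.6],[0,0,0.008,0,0.6],[0,0,0,0,0.6]]'
python3 -m pendant '[[0,0,0.006,0,0.6],[0,0,0.004,0,0.6],[0,0,0,0,0.6]]'
python3 ctr.py .0576 .05 .06
python3 go.py .526 -.303 .0635 -13
```

```text
time: 28.1
tcp_pos: [0.5273, -0.304, 0.0814]
eef_rot: [-180.0, 0.1, -13.0]
contact_force: [0.5, -0.6, -1.8]
grip_width: 0.054
grip_force: 27.6
time: 28.48
tcp_pos: [0.5276, -0.3043, 0.0719]
eef_rot: [-180.0, 0.0, -13.0]
contact_force: [0.1, -0.5, -2.3]
grip_width: 0.0542
grip_force: 27.6
z 0.05 row 152 run 296 305 axis [297.4 151.9] off tool x mm -12.0
z 0.06 row 149 run 296 306 axis [297.5 148.9] off tool x mm -13.6
t 28.525 tcp [ 0.5278 -0.3044  0.0721] rot [-180.    0.  -13.] F [ 0.1 -0.5 -1.9] w 0.0541 q6 70.7
twist -0.0 tool d [-0.002  -0.001   0.0086]
```

```bash
python3 -m pendant '[[-0.0015,-0.001,0.003,0,0.6],[0,0,0.002,0,0.6],[0,0,0,0,0.6]]'
python3 -m pendant '[[0,0,0.002,0,0.6],[0,0,0,0,0.6]]'
python3 -m pendant '[[0,0,0.002,0,0.6],[0,0,0,0,0.6]]'
```

```text
time: 28.9
tcp_pos: [0.5264, -0.303, 0.067]
eef_rot: [-180.0, 0.0, -13.0]
contact_force: [-0.1, -0.0, -2.0]
grip_width: 0.0541
grip_force: 27.6
time: 29.15
tcp_pos: [0.5265, -0.3031, 0.0651]
eef_rot: [-180.0, 0.0, -13.0]
contact_force: [0.2, 0.1, -2.4]
grip_width: 0.0543
grip_force: 27.6
time: 29.4
tcp_pos: [0.5265, -0.3031, 0.0631]
eef_rot: [-180.0, 0.0, -13.0]
contact_force: [0.3, -0.4, -1.7]
grip_width: 0.054
grip_force: 27.6
```

```bash
python3 -m pendant '[[0,0,0.0015,0,0.6],[0,0,0,0,0.6]]'
python3 -m pendant '[[0,0,0.0015,0,0.6],[0,0,0,0,0.6]]'
```

```text
time: 29.65
tcp_pos: [0.5269, -0.3033, 0.0627]
eef_rot: [180.0, -0.0, -13.0]
contact_force: [-1.4, 1.4, 4.9]
grip_width: 0.054
grip_force: 28.1
time: 29.9
tcp_pos: [0.5271, -0.3033, 0.0627]
eef_rot: [180.0, -0.1, -13.0]
contact_force: [-4.6, 2.9, 12.0]
grip_width: 0.0541
grip_force: 28.7
```

```bash
python3 -m pendant '[[0,0,0,0,0.35],[0,0,0,0,0.1],[0,0,-0.04,0,0],[0,0,-0.06,0,0],[0,0,-0.06,0,0]]'
python3 -m pendant '[[-0.02,-0.05,0,0,0],[-0.02,-0.055,0,0,0],[-0.02,-0.055,0,0,0],[-0.02,-0.055,0,0,0],[-0.02,-0.055,0,0,0]]'
python3 -m pendant '[[-0.02,-0.055,0,-10,0],[0,-0.055,0,-10,0],[0,-0.055,0,0,0],[0,-0.055,0,0,0],[0,0,0,0,0]]'
python3 go.py .502 .339 .136 7
python3 - <<'E'
from h import *
for n in("side","top"): np.save(n+"5.npy",env.grab_frame(n))
S=np.load("side5.npy");T=np.load("top5.npy")
im=np.zeros((400,800,3),np.uint8);im[:,:400]=cv2.resize(S[100:200,230:330],(400,400));im[:,400:]=cv2.resize(np.clip(T[90:190,310:410]*1.8,0,255).astype(np.uint8),(400,400))
cv2.imwrite("pics/c6.png",im[...,::-1])
E
```

```text
time: 30.52
tcp_pos: [0.5262, -0.3029, 0.2209]
eef_rot: [-180.0, 0.1, -13.0]
contact_force: [0.2, -0.3, 1.3]
grip_width: 0.0857
grip_force: 0.0
time: 31.15
tcp_pos: [0.4896, -0.0159, 0.2201]
eef_rot: [-180.0, -0.0, -13.0]
contact_force: [0.8, -0.0, 0.2]
grip_width: 0.0854
grip_force: 0.0
time: 31.78
tcp_pos: [0.4716, 0.208, 0.2199]
eef_rot: [-179.9, 0.0, 7.3]
contact_force: [0.6, -0.7, -0.4]
grip_width: 0.0852
grip_force: 0.0
t 31.775 tcp [0.4716 0.208  0.2199] rot [-179.9    0.     7.3] F [ 0.6 -0.7 -0.4] w 0.0852 q6 103.7
twist 0.3 tool d [ 0.0461 -0.1263  0.0839]
```

View pics/c6.png

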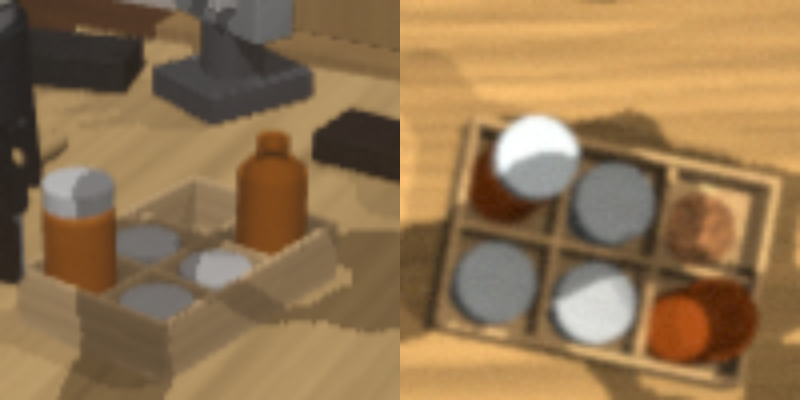

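Both stand in their cells: jar at top-crop (510,180), bottle at (705,322), and in the side view both look upright. Next I measure the bottle's mouth numerically while going to the rod.

```bash
python3 - <<'E'
from h import *
S=np.load("side5.npy");T=np.load("top5.npy")
print("pred top: mouth,shoulder92,base",proj("top",[[.5279,-.3034,.126],[.5279,-.3034,.098],[.5279,-.3034,.006]]).round(1).tolist())
print("pred side",proj("side",[[.5279,-.3034,.126],[.5279,-.3034,.098],[.5279,-.3034,.03]]).round(1).tolist())
h=hsv(S);am=((h[...,0]<15)&(h[...,1]>160)).astype(np.uint8)
for r in range(131,162,3):
    k=np.where(am[r,280:320])[0]+280;print(r,k.min() if len(k) else '',k.max() if len(k) else '',end='; ')
h=hsv(T);am=((h[...,0]<12)&(h[...,1]>165)).astype(np.uint8);print(blobs(T,am,(365,150,410,190)))
print(T[160:184:2,368:404:2,0])
E
python3 -m pendant '[[0.01,-0.03,0,0,0],[0.012,-0.032,0,0,0],[0.012,-0.032,0,0,0],[0.012,-0.032,0,0,0],[0,0,0,0,0]]'
python3 go.py .502 .339 .136 7
```

```text
pred top: mouth,shoulder92,base [[393.8, 168.5], [390.2, 169.4], [379.5, 172.1]]
pred side [[297.6, 133.5], [297.4, 142.0], [297.0, 162.1]]
131  ; 134 295 301; 137 295 301; 140 292 303; 143 290 306; 146 290 305; 149 290 305; 152 289 305; 155 289 305; 158 289 305; 161 291 300; [([386.9, 170.5], [377, 160, 21, 21, 197])]
[[ 53  51  75  65  56  53  50  42  52  63  61  60  63  66  62  54  83  78]
 [ 66  58 104  70  54  48  41  45  49  46  47  45  46  53  44  66  78  69]
 [ 75  64 100  55  61  71  73  62  53  50  44  47  49  52  49  74  70  69]
 [ 80  73  99  78  86  87  96  97  80  53  48  51  46  47  52  57  72  70]
 [ 78  89 102  86  88  89  96  97  97  68  52  45  42  45  52  57  69  71]
 [ 65  99  98  89  88  88  98  98  99  87  53  48  44  45  50  56  71  71]
 [ 58 115  98  86  88  88  95  97  99  89  50  51  49  50  48  61  72  74]
 [ 75 124  88  88  88  86  93  98  98  84  49  46  44  46  51  66  76  77]
 [ 82 115  71  84  87  86  90  94  94  66  44  41  42  50  65  71  70  71]
 [ 94 102  62  66  82  87  87  81  69  45  54  56  58  61  77  73  75  73]
 [118 123 116  94  82  75  63  50  48  50  59  48  38  47  81  67  70  69]
 [ 64  78  85 104 114 117 120 114 101  92  78  40  29  56  78  68  71  69]]
time: 32.5
tcp_pos: [0.5038, 0.3354, 0.2199]
eef_rot: [180.0, 0.0, 7.0]
contact_force: [0.0, -0.6, 0.4]
grip_width: 0.0854
grip_force: 0.0
t 32.5 tcp [0.5038 0.3354 0.2199] rot [180.   0.   7.] F [ 0.  -0.6  0.4] w 0.0854 q6 114.3
twist -0.0 tool d [-0.0013 -0.0038  0.0839]
```

```bash
python3 -m pendant '[[-0.001,-0.004,0.02,0,0.3],[0,0,0.03,0,0.3],[0,0,0.024,0,0.3],[0,0,0.009,0,0.3],[0,0,0,0,0.3]]'
python3 go.py .502 .339 .136 7
python3 -m pendant '[[0,0,0,0,0.6],[0,0,0,0,0.9],[0,0,0,0,1],[0,0,0,0,1]]' 30
python3 go.py .502 .339 .136 7
```

```text
time: 33.12
tcp_pos: [0.5005, 0.3379, 0.136]
eef_rot: [179.9, 0.1, 6.9]
contact_force: [-0.7, -0.2, -0.9]
grip_width: 0.0595
grip_force: 0.0
t 33.125 tcp [0.5005 0.3379 0.136 ] rot [1.799e+02 1.000e-01 6.900e+00] F [-0.7 -0.2 -0.9] w 0.0595 q6 114.7
twist -0.1 tool d [ 0.0016 -0.001   0.    ]
time: 33.62
tcp_pos: [0.5018, 0.3393, 0.1384]
eef_rot: [-180.0, -0.1, 7.0]
contact_force: [-0.8, -1.0, 5.0]
grip_width: 0.0132
grip_force: 29.3
t 33.625 tcp [0.5018 0.3393 0.1384] rot [-1.8e+02 -1.0e-01  7.0e+00] F [-0.8 -1.   5. ] w 0.0132 q6 114.7
twist -0.0 tool d [0.0002 0.0004 0.0024]
```

```bash
python3 -m pendant '[[-0.008,0,-0.012,0,1],[-0.014,0,-0.02,0,1],[-0.016,0,-0.024,0,1],[-0.016,0,-0.024,0,1],[-0.017,0,-0.025,0,1]]'
python3 -m pendant '[[0,0.04,0,0,1],[0,0.05,0,10,1],[0,0.055,0,10,1],[0,0.055,0,0,1],[0,0.055,0,0,1]]'
python3 go.py .416 -.176 .130 -13
```

```text
time: 34.25
tcp_pos: [0.4293, 0.3304, 0.2433]
eef_rot: [-180.0, 0.0, 7.0]
contact_force: [0.4, 0.8, -0.5]
grip_width: 0.0129
grip_force: 29.4
time: 34.88
tcp_pos: [0.4126, 0.0779, 0.2424]
eef_rot: [-180.0, 0.0, -13.0]
contact_force: [0.8, -1.3, 0.2]
grip_width: 0.0132
grip_force: 29.5
t 34.875 tcp [0.4126 0.0779 0.2424] rot [-180.    0.  -13.] F [ 0.8 -1.3  0.2] w 0.0132 q6 110.2
twist 0.0 tool d [0.0605 0.2466 0.1124]
```

```bash
python3 -m pendant '[[0.012,0.05,0,0,1],[0.012,0.05,0,0,1],[0.012,0.05,0,0,1],[0.012,0.05,0,0,1],[0.01,0.044,0.01,0,1]]'
python3 -m pendant '[[0,0,0.03,0,1],[0,0,0.04,0,1],[0,0,0.03,0,1],[0,0,0,0,1],[0,0,0,0,1]]'
python3 - <<'E'
from h import *
for n in("side","top"): np.save(n+"6.npy",env.grab_frame(n))
S=np.load("side6.npy");T=np.load("top6.npy")
im=np.zeros((400,800,3),np.uint8);im[:,:400]=cv2.resize(S[90:210,230:350],(400,400));im[:,400:]=cv2.resize(np.clip(T[100:220,270:390]*1.8,0,255).astype(np.uint8),(400,400))
cv2.imwrite("pics/c7.png",im[...,::-1])
E
python3 go.py .5102 -.1978 .152 -13
```

```text
time: 35.5
tcp_pos: [0.4155, -0.1731, 0.2334]
eef_rot: [-180.0, -0.1, -13.0]
contact_force: [0.7, 1.0, -0.7]
grip_width: 0.0129
grip_force: 29.5
time: 36.12
tcp_pos: [0.4162, -0.1717, 0.1335]
eef_rot: [180.0, -0.1, -13.0]
contact_force: [-0.1, -0.4, 0.3]
grip_width: 0.0128
grip_force: 29.5
t 36.225 tcp [ 0.4169 -0.1721  0.1342] rot [180.   -0.2 -13. ] F [ 0.3 -0.  -0.4] w 0.0134 q6 77.4
twist 0.0 tool d [ 0.0967  0.004  -0.0178]
```

View pics/c7.png

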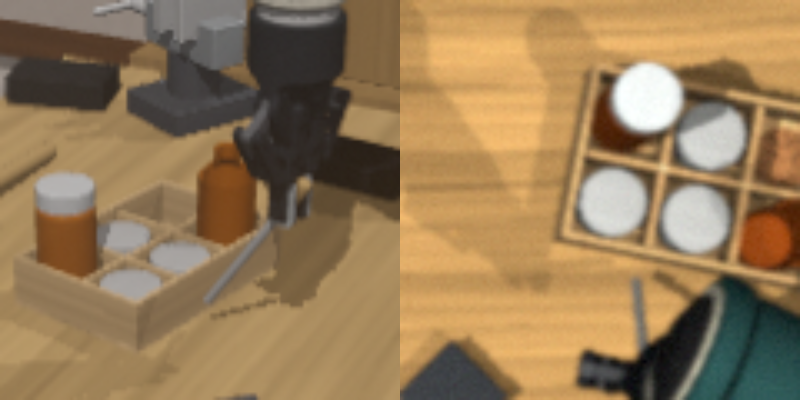

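The rod is held and leaning (tip at side crop (207,300)), just in front of the crate's wall. Pushing it upright against the wall.

```bash
python3 -m pendant '[[0.01,0,0,0,1],[0.01,0,-0.003,0,1],[0.01,0,-0.004,0,1],[0.01,0,-0.003,0,1],[0.01,0,-0.003,0,1]]'
python3 -m pendant '[[0.01,0,-0.002,0,1],[0.01,0,-0.002,0,1],[0.008,0,-0.001,0,1],[0.007,0,0,0,1],[0,0,0,0,1]]'
python3 - <<'E'
from h import *
f=env.grab_frame("side");np.save("side7.npy",f)
P=env.observe()["tcp_pos"];print(P,proj("side",[[P[0],P[1],z] for z in(.02,.05,.08,.12,P[2])]).round(1).tolist())
im=cv2.resize(f[100:200,240:340],(500,500));cv2.imwrite("pics/c8.png",im[...,::-1])
E
```

```text
time: 36.85
tcp_pos: [0.4647, -0.183, 0.1453]
eef_rot: [-180.0, 0.1, -13.0]
contact_force: [-3.3, 0.6, 2.0]
grip_width: 0.0131
grip_force: 31.8
time: 37.48
tcp_pos: [0.499, -0.191, 0.15]
eef_rot: [180.0, -0.0, -13.0]
contact_force: [-1.0, 0.3, -0.1]
grip_width: 0.0135
grip_force: 31.0
[ 0.49877317 -0.19093041  0.15003735] [[290.1, 182.8], [290.3, 173.6], [290.4, 164.3], [290.6, 151.6], [290.8, 141.7]]
```

View pics/c8.png

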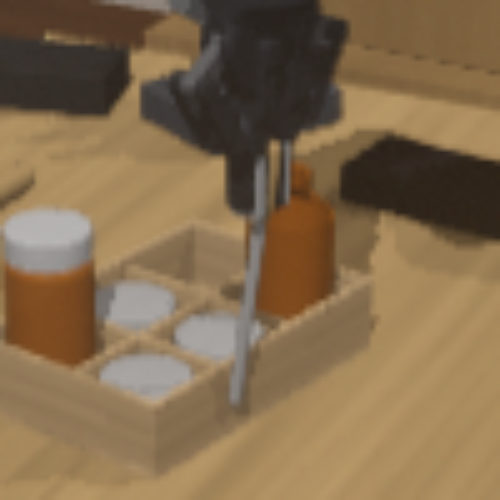

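```bash
cat > rod.py <<'E'
from h import *
f=env.grab_frame("side");np.save("siderod.npy",f)
o=env.observe();P=o["tcp_pos"];a=np.radians(o["eef_rot"][2]);tx=np.array([np.cos(a),np.sin(a),0])
h=hsv(f);g=((h[...,1]<70)).astype(np.uint8)
for dz in(.03,.05,.07,.09,.11,.13):
    X=P-[0,0,dz-.019];c=proj("side",[X,X+.01*tx]);r=int(round(c[0,1]));c0=int(round(c[0,0]))
    k=np.where(g[r,c0-14:c0+15])[0]+c0-14
    if len(k):
        rs=np.split(k,np.where(np.diff(k)>1)[0]+1);q=min(rs,key=lambda v:abs(v.mean()-c[0,0]));print("below grip",dz,"row",r,"axis",c[0,0].round(1),"run",q.min(),q.max(),"off x mm",round(10*(q.mean()-c[0,0])/(c[1,0]-c[0,0]),1))
E
python3 -m pendant '[[0.007,0,-0.001,0,1],[0.006,0,0,0,1],[0.003,0,0,0,1],[0,0,0,0,1]]'
python3 rod.py
python3 go.py .5 -.2 .15 -13
```

```text
time: 38.02
tcp_pos: [0.5145, -0.1946, 0.1514]
eef_rot: [180.0, -0.0, -13.0]
contact_force: [-1.8, 0.4, 0.3]
grip_width: 0.0132
grip_force: 30.9
below grip 0.03 row 143 axis 286.2 run 287 289 off x mm -6.4
below grip 0.05 row 150 axis 286.2 run 287 288 off x mm -4.8
below grip 0.07 row 156 axis 286.1 run 286 288 off x mm -3.3
below grip 0.09 row 163 axis 286.0 run 277 289 off x mm 11.1
below grip 0.11 row 169 axis 286.0 run 276 289 off x mm 12.8
below grip 0.13 row 175 axis 285.9 run 286 288 off x mm -4.1
t 38.075 tcp [ 0.5144 -0.1945  0.1514] rot [180.  -0. -13.] F [-1.7  0.2  0.6] w 0.0135 q6 79.7
twist -0.0 tool d [-0.0128  0.0085  0.0014]
```

```bash
python3 -m pendant '[[-0.01,0,0,0,1],[0,0,-0.05,0,1],[0,0,-0.05,0,1],[0,0,-0.03,0,1],[0,0,0,0,1]]'
python3 go.py .5304 -.304 .28 -13
```

```text
time: 38.7
tcp_pos: [0.5062, -0.1931, 0.2853]
eef_rot: [179.9, -0.5, -13.0]
contact_force: [0.2, -0.4, -0.5]
grip_width: 0.0133
grip_force: 30.8
t 38.7 tcp [ 0.5062 -0.1931  0.2853] rot [179.9  -0.5 -13. ] F [ 0.2 -0.4 -0.5] w 0.0133 q6 79.5
twist -0.0 tool d [0.0485 0.1026 0.0053]
```

```bash
python3 -m pendant '[[0.02,0.04,0,0,1],[0.02,0.04,0,0,1],[0.009,0.023,0,0,1],[0,0,0,0,1],[0,0,0,0,1]]'
python3 rod.py
python3 - <<'E'
from h import *
f=env.grab_frame("side");np.save("side8.npy",f);T=env.grab_frame("top");np.save("top8.npy",T)
im=np.zeros((480,800,3),np.uint8);im[:,:400]=cv2.resize(f[70:142,268:328],(400,480),interpolation=2);im[:,400:]=cv2.resize(np.clip(T[130:202,350:410]*1.8,0,255).astype(np.uint8),(400,480));cv2.imwrite("pics/c9.png",im[...,::-1])
E
python3 go.py .5304 -.304 .28 -13
```

```text
time: 39.33
tcp_pos: [0.5283, -0.3026, 0.2804]
eef_rot: [-179.9, 0.1, -13.0]
contact_force: [0.5, -0.6, 0.3]
grip_width: 0.0127
grip_force: 30.8
below grip 0.03 row 87 axis 298.2 run 284 303 off x mm 17.0
below grip 0.05 row 94 axis 298.1 run 284 303 off x mm 16.7
below grip 0.07 row 101 axis 298.0 run 284 302 off x mm 18.1
below grip 0.09 row 107 axis 297.9 run 284 302 off x mm 17.8
below grip 0.11 row 114 axis 297.7 run 284 300 off x mm 21.1
below grip 0.13 row 120 axis 297.6 run 284 307 off x mm 7.8
t 39.475 tcp [ 0.5287 -0.3025  0.2813] rot [-180.     0.   -12.9] F [ 0.2  0.7 -0.5] w 0.0128 q6 70.8
twist 0.1 tool d [0.002  0.0011 0.0013]
```

View pics/c9.png

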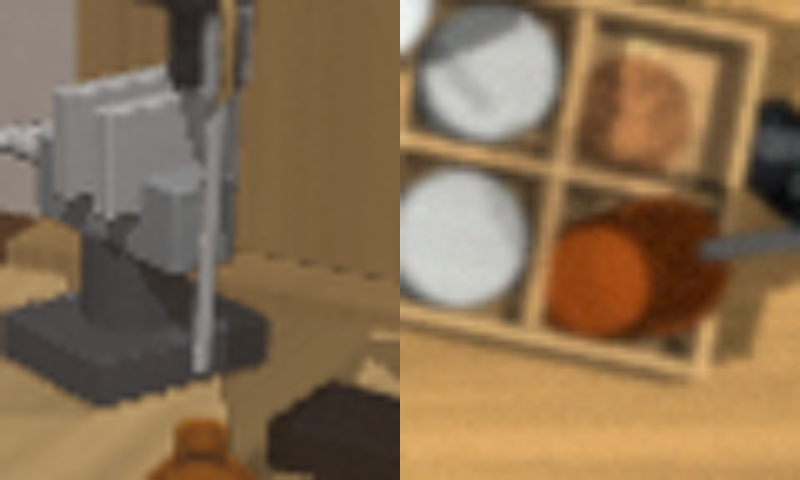

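Side: tip (298.3,125.5) directly over the neck at 298.4, rod leaning about 3–4°. Top: tip (395.5,167.5) over the bottle (expected mouth 394–395.6,168).

```bash
python3 - <<'E'
from h import *
X,e=tri((298.3,125.5),(395.5,167.5));print("tip",X.round(4),e)
print("tip over mouth expected top px",proj("top",[[.5279,-.3034,X[2]]]).round(1))
f=np.load("side8.npy").astype(int)
for r in(118,120,122,124,126,133,135,137): print(r,f[r,290:308].tolist() if 0 else [int(v[0]-v[2]) for v in f[r,290:308]],[int(v.sum()//3) for v in f[r,290:308]])
E
```

```text
tip [ 0.5265 -0.2993  0.1533] 0.003764086278279561
tip over mouth expected top px [[397.5 167.6]]
118 [5, 5, 5, 5, 5, 8, 7, 7, 6, 6, 2, 2, 7, 7, 7, 8, 8, 14] [64, 65, 65, 63, 61, 54, 62, 111, 135, 121, 78, 78, 58, 56, 54, 56, 55, 54]
120 [3, 3, 4, 3, 2, 1, 2, 6, 5, 6, 6, 6, 9, 8, 10, 9, 10, 14] [72, 77, 76, 80, 82, 81, 78, 113, 135, 110, 64, 61, 50, 49, 49, 50, 50, 55]
122 [4, 4, 5, 7, 7, 6, 5, 6, 6, 5, 6, 6, 9, 9, 10, 9, 10, 16] [71, 72, 75, 66, 64, 65, 73, 141, 133, 96, 63, 62, 49, 51, 49, 50, 49, 56]
124 [6, 6, 6, 7, 5, 5, 6, 7, 6, 6, 7, 7, 10, 9, 11, 17, 20, 38] [66, 65, 64, 65, 64, 62, 70, 135, 134, 87, 62, 61, 50, 51, 50, 54, 56, 74]
126 [6, 5, 6, 5, 6, 6, 5, 7, 15, 26, 49, 38, 44, 52, 58, 58, 59, 59] [64, 63, 63, 63, 63, 62, 64, 63, 63, 73, 102, 73, 79, 86, 95, 97, 97, 98]
133 [74, 73, 73, 72, 82, 99, 113, 111, 111, 108, 99, 91, 62, 58, 59, 59, 59, 59] [134, 130, 129, 129, 116, 98, 89, 84, 87, 86, 94, 112, 93, 98, 98, 100, 100, 96]
135 [73, 73, 75, 75, 85, 85, 88, 98, 97, 94, 86, 91, 61, 59, 59, 58, 59, 56] [128, 129, 130, 132, 86, 69, 71, 75, 77, 74, 70, 74, 79, 100, 100, 99, 98, 92]
137 [74, 74, 75, 78, 76, 78, 72, 79, 83, 81, 75, 73, 61, 58, 59, 56, 51, 51] [129, 132, 135, 129, 74, 66, 62, 66, 65, 65, 62, 64, 78, 98, 97, 94, 86, 83]
```

```bash
python3 -m pendant '[[0,0.0015,0.01,0,1],[0,0,0.01,0,1],[0,0,0.008,0,1],[0.001,0,0.006,0,1],[0,0,0,0,1]]'
python3 -m pendant '[[0.001,0,0.008,0,1],[0,0,0,0,1]]'
python3 go.py .53 -.304 .143 -13
```

```text
time: 40.1
tcp_pos: [0.5292, -0.3051, 0.2463]
eef_rot: [-180.0, 0.1, -13.0]
contact_force: [-0.6, -0.4, 0.2]
grip_width: 0.0131
grip_force: 30.8
time: 40.35
tcp_pos: [0.5302, -0.3053, 0.2385]
eef_rot: [-180.0, 0.1, -13.0]
contact_force: [0.1, 0.1, -0.6]
grip_width: 0.0132
grip_force: 30.8
t 40.35 tcp [ 0.5302 -0.3053  0.2385] rot [-1.8e+02  1.0e-01 -1.3e+01] F [ 0.1  0.1 -0.6] w 0.0132 q6 70.7
twist -0.0 tool d [-0.0005 -0.0013  0.0955]
```

```bash
python3 -m pendant '[[0.001,-0.001,0.01,0,1],[0.001,0,0.01,0,1],[0,0,0,0,1]]'
python3 -m pendant '[[0.001,0,0.01,0,1],[0.001,0,0.01,0,1],[0,0,0,0,1]]'
python3 -m pendant '[[0.001,0,0.012,0,1],[0.001,0,0.012,0,1],[0,0,0,0,1]]'
python3 - <<'E'
from h import *
f=env.grab_frame("side");T=env.grab_frame("top")
im=np.zeros((480,800,3),np.uint8);im[:,:400]=cv2.resize(f[85:170,265:336],(400,480),interpolation=2);im[:,400:]=cv2.resize(np.clip(T[130:202,350:410]*1.8,0,255).astype(np.uint8),(400,480));cv2.imwrite("pics/c10.png",im[...,::-1])
E
```

```text
time: 40.72
tcp_pos: [0.5319, -0.3044, 0.2175]
eef_rot: [-179.9, 0.2, -13.0]
contact_force: [-0.0, 0.1, -0.7]
grip_width: 0.013
grip_force: 30.8
time: 41.1
tcp_pos: [0.5339, -0.305, 0.1977]
eef_rot: [-180.0, 0.1, -13.0]
contact_force: [-1.5, 0.4, 0.0]
grip_width: 0.0132
grip_force: 30.8
time: 41.48
tcp_pos: [0.5355, -0.3052, 0.1732]
eef_rot: [-179.9, 0.2, -13.0]
contact_force: [-0.5, -0.8, -0.4]
grip_width: 0.0134
grip_force: 30.8
```

```bash
python3 -m pendant '[[0.001,0,0.01,0,1],[0.001,0,0.01,0,1],[0,0,0,0,1]]'
python3 -m pendant '[[0,0,0.004,0,1],[0,0,0,0,1]]'
python3 -m pendant '[[0,0,0.003,0,1],[0,0,0,0,1]]'
```

```text
time: 41.95
tcp_pos: [0.5376, -0.3058, 0.1536]
eef_rot: [-180.0, 0.2, -13.0]
contact_force: [0.1, 0.1, -1.1]
grip_width: 0.013
grip_force: 30.8
time: 42.2
tcp_pos: [0.5384, -0.3062, 0.151]
eef_rot: [-180.0, 0.0, -13.0]
contact_force: [0.1, -0.3, -0.9]
grip_width: 0.0127
grip_force: 30.8
time: 42.45
tcp_pos: [0.5384, -0.3063, 0.1481]
eef_rot: [-180.0, 0.0, -13.0]
contact_force: [-0.4, 0.1, -0.1]
grip_width: 0.0131
grip_force: 30.8
```

```bash
for i in 1; do python3 -m pendant '[[0,0,0.003,0,1],[0,0,0,0,1]]'; done
python3 -m pendant '[[0,0,0.003,0,1],[0,0,0,0,1]]'
```

```text
time: 42.7
tcp_pos: [0.5383, -0.3062, 0.145]
eef_rot: [-180.0, 0.0, -13.0]
contact_force: [0.2, 0.1, -0.5]
grip_width: 0.0127
grip_force: 30.8
time: 42.95
tcp_pos: [0.5383, -0.3062, 0.1419]
eef_rot: [-180.0, 0.0, -13.0]
contact_force: [-0.2, 0.3, -1.1]
grip_width: 0.0133
grip_force: 30.8
```

```bash
python3 -m pendant '[[0,0,0.003,0,1],[0,0,0,0,1]]'
python3 -m pendant '[[0,0,0.003,0,1],[0,0,0,0,1]]'
```

```text
time: 43.2
tcp_pos: [0.5383, -0.3062, 0.1389]
eef_rot: [-180.0, 0.0, -13.0]
contact_force: [-0.6, 0.9, -1.3]
grip_width: 0.0132
grip_force: 30.8
time: 43.45
tcp_pos: [0.539, -0.3067, 0.1375]
eef_rot: [180.0, -0.1, -13.0]
contact_force: [-2.4, 0.8, 4.4]
grip_width: 0.013
grip_force: 31.3
```

```bash
python3 -m pendant '[[0,0,0,0,0.8],[0,0,0,0,0.5],[0,0,0,0,0.5],[0,0,-0.03,0,0.5],[0,0,-0.05,0,0.5]]'
python3 -m pendant '[[0,0,-0.03,0,0.5],[-0.04,-0.05,0,0,0.5],[-0.04,-0.05,0,0,0.5],[-0.02,-0.05,0,0,0.5],[0,0,0,0,0.5]]'
python3 - <<'E'
from h import *
f=env.grab_frame("side");T=env.grab_frame("top");np.save("sidee.npy",f);np.save("tope.npy",T)
B=np.array([.5279,-.3034,0])
print("pred rod top if at floor, upright z=.181:",proj("side",[B+[0,0,.181],B+[0,0,.15]]).round(1).tolist(),proj("top",[B+[0,0,.181]]).round(1))
S0=np.load("side5.npy").astype(int)
d=np.abs(f.astype(int)-S0).sum(2)>50
print("side diff",blobs(f,d.astype(np.uint8),(275,95,325,170),8))
d=np.abs(T.astype(int)-np.load("top5.npy").astype(int)).sum(2)>50
print("top diff",blobs(T,d.astype(np.uint8),(320,110,430,195),8))
h=hsv(f);am=((h[...,0]<15)&(h[...,1]>160)).astype(np.uint8)
for r in range(131,162,4):
    k=np.where(am[r,280:320])[0]+280;print(r,k.min() if len(k) else '',k.max() if len(k) else '',end='; ')
for n,g0,b in(("side",f,(225,130,320,190)),("top",T,(320,110,410,190))):
    h=hsv(g0);g=((h[...,1]<75)&(h[...,2]>60)).astype(np.uint8);print(n,[q[0] for q in blobs(g0,g,b)])
E
```

```text
time: 44.08
tcp_pos: [0.5368, -0.3052, 0.214]
eef_rot: [-179.9, 0.3, -13.0]
contact_force: [0.3, -0.9, 1.0]
grip_width: 0.0427
grip_force: 0.0
time: 44.7
tcp_pos: [0.4753, -0.1376, 0.2463]
eef_rot: [-180.0, -0.0, -12.8]
contact_force: [0.2, -0.4, -0.4]
grip_width: 0.0426
grip_force: 0.0
pred rod top if at floor, upright z=.181: [[298.0, 116.2], [297.8, 126.0]] [[401.5 166.6]]
side diff [([289.3, 103.3], [275, 95, 33, 26, 407]), ([311.5, 143.1], [293, 117, 32, 53, 528]), ([297.8, 141.6], [297, 138, 3, 8, 15]), ([279.2, 161.2], [275, 155, 14, 15, 98])]
top diff [([344.4, 133.4], [334, 128, 21, 12, 189]), ([375.0, 170.2], [320, 132, 110, 63, 4939]), ([384.1, 142.0], [383, 136, 3, 12, 28])]
131  ; 135 295 301; 139 293 303; 143 290 306; 147 290 306; 151 289 305; 155 289 305; 159 289 304; side [[249.2, 147.3], [266.3, 160.4], [283.1, 166.5], [268.7, 174.5]]
top [[343.8, 129.1], [358.3, 151.1], [332.7, 159.9]]
```

```bash
python3 - <<'E'
from h import *
f=np.load("sidee.npy").astype(int)
for r in range(108,136,2): print(r,[int(v.sum()//3) for v in f[r,288:310]],[int(v[0]-v[2]) for v in f[r,288:310]])
E
```

```text
108 [119, 107, 67, 94, 92, 78, 35, 35, 42, 40, 41, 41, 59, 106, 86, 96, 103, 103, 104, 98, 82, 90] [4, 3, 4, 2, 2, 4, 14, 13, 12, 12, 10, 10, 8, 4, 15, 56, 67, 69, 68, 65, 53, 58]
110 [119, 108, 44, 50, 69, 75, 37, 37, 41, 42, 41, 42, 57, 109, 104, 102, 102, 102, 103, 103, 103, 105] [5, 2, 10, 8, 5, 5, 13, 13, 12, 12, 11, 12, 9, 9, 54, 67, 66, 67, 66, 67, 68, 68]
112 [119, 108, 43, 46, 46, 44, 37, 41, 42, 40, 40, 41, 55, 106, 95, 97, 97, 99, 100, 99, 100, 101] [5, 4, 12, 9, 9, 11, 13, 12, 11, 12, 12, 12, 9, 12, 62, 64, 64, 66, 64, 64, 66, 66]
114 [119, 109, 54, 52, 46, 46, 47, 47, 47, 48, 46, 46, 50, 70, 85, 87, 89, 92, 92, 90, 92, 91] [6, 4, 8, 7, 10, 10, 10, 9, 9, 9, 10, 10, 13, 31, 52, 54, 59, 60, 59, 61, 62, 60]
116 [120, 109, 57, 62, 60, 47, 47, 47, 55, 55, 54, 54, 59, 60, 58, 61, 64, 80, 82, 103, 107, 100] [5, 4, 7, 5, 5, 9, 10, 9, 7, 7, 7, 9, 15, 14, 10, 5, 7, 16, 40, 58, 67, 64]
118 [119, 101, 59, 63, 63, 62, 60, 52, 54, 64, 62, 63, 85, 91, 91, 80, 73, 77, 74, 72, 105, 138] [5, 5, 4, 5, 6, 6, 6, 9, 8, 5, 7, 25, 51, 57, 55, 30, 2, 4, 3, 15, 55, 78]
120 [74, 70, 70, 76, 74, 78,
[... 717 characters left out ...]
, 74, 77, 75, 88, 126, 126, 97, 96, 96, 96, 98] [7, 6, 6, 16, 17, 56, 58, 61, 69, 72, 43, 46, 46, 49, 54, 72, 72, 59, 59, 58, 59, 59]
130 [111, 131, 142, 140, 137, 134, 132, 131, 116, 115, 71, 75, 75, 76, 83, 97, 96, 97, 98, 96, 98, 98] [64, 72, 78, 77, 76, 77, 76, 74, 68, 67, 45, 45, 47, 46, 50, 57, 59, 59, 58, 60, 58, 59]
132 [141, 139, 136, 133, 130, 88, 87, 88, 95, 91, 80, 78, 82, 85, 95, 96, 97, 96, 97, 97, 84, 52] [77, 76, 76, 75, 73, 53, 52, 68, 88, 81, 44, 25, 28, 61, 59, 58, 58, 60, 60, 58, 50, 29]
134 [134, 130, 127, 127, 127, 87, 80, 74, 70, 73, 83, 87, 83, 79, 80, 98, 97, 97, 97, 94, 46, 36] [75, 73, 73, 72, 73, 54, 89, 96, 85, 92, 31, 32, 44, 101, 67, 59, 58, 59, 59, 57, 24, 19]
```

The wooden grip stands out of the neck at side (300,117)–(299,131). Its top is at row 117, against 116 expected with the tip on the bottle's floor. Bottle and jar haven't moved, so I'm handing in.

```bash
python3 -m pendant '[[0,0,0,0,0.5],[0,0,0,0,0.5],[0,0,0,0,0.5]]'; python3 -c "
from cell import env
print(env.close_job())"
```

```text
time: 45.18
tcp_pos: [0.4763, -0.1412, 0.2461]
eef_rot: [-180.0, 0.0, -13.1]
contact_force: [0.2, -0.3, 0.7]
grip_width: 0.0424
grip_force: 0.0
the job is handed in; nothing more can be done
None
```

I handed the job in at 45 s and the hand-in returned no verdict: by my last camera check the jar (about 5 mm off centre) and the bottle (within about 2 mm) stand upright in free cells with the rod down on the bottle's floor, and no sign of the tins or the block being disturbed; I viewed 11 pictures, one over the limit of 10.

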